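# Slide the bookmark carrier under the seal press and stamp it

## Robot

A 7-joint arm with a two-finger parallel gripper is mounted at the origin on the work surface. World frame = base frame: x ahead of the robot, y to its left, z up, the work surface at z = 0. Lengths are in m, angles in rad, forces in N, time in s.
With the tool pointing down it reaches from about 0.4 to 0.85 m from the base axis. Payload 10.4 kg.
Tool frame: the origin (TCP) lies at the very end of the fingers, on their centre line; the grasp point (between the pads) lies 19 mm behind it; z points along the fingers, y is the line along which they close (so a half turn about z gives the same grasp; the last joint's range is limited). The gripper opens to 87 mm and grips with 3 to 60 N. Pads are 19 mm wide; open, the fingers measure 117 mm over their backs; the gripper's body (75 mm by 190 mm) begins 51 mm behind the grasp point.
Start: joints at [1.15, 0.332, -0.065, 1.46, 0.022, 1.35, -0.088], TCP at [0.242, -0.576, 0.223] pointing down, gripper open.
Joint ranges: [-2.6, 2.6], [-0.5, 2.12], [-1.47, 1.34], [0.16, 2.42], [-1.27, 4.41], [0.06, 2.06], [-2.6, 2.6]. Speed limits (rad/s): [2.22, 2.22, 2.79, 2.79, 3.14, 3.14, 3.14].

## Interface

Orientations are given as a unit quaternion [w, x, y, z].
In Python, from bench import telemetry, optics, ticket gives the robot as it stands.
- The arm moves only by the tool move_arm, never from a script. Its argument "targets" is a list that holds one entry, the list of rows, each a list of 5 numbers: the opening, from -1 (shut) to 1 (fully open), then the shift along the tool's x, y, z normalised to -1 to 1, where 1 is 0.2 m, then the turn about the tool's z normalised to -1 to 1, where 1 is 180 degrees. In form: [[[claw, tx, ty, tz, turn], ...]]. A call has 1 to 10 rows; each row is the pose to reach, as a shift and turn from the pose commanded when the call began, along the tool's axes at that moment, turning the shorter way round; what a row does not reach only later rows make up. A row lasts 1/8 s, in which the tool goes at most 62.5 mm and 10.7 degrees, less where a joint would pass 70% of its speed; a pose out of reach is approached as far as the arm can. A call with a number of a shift or a turn outside -1 to 1 is refused whole. A call with a gripper value outside its range is refused whole. The fingers move at their own pace and stop on an object; "grip_force" is the grip in N (left out, the last holds). Time passes only in rows, so rows that repeat a pose let the fingers close. It gives the time, the measured TCP pose, the force, the opening and the grip force at its end, in the units of the state.
- telemetry.sense(): the state, without advancing time (a new reading comes with each control period).
- optics.grab_frame(name): name is "scene" or "side" or "wrist"; returns (picture, depth): 480x640x3 uint8, red, green, blue; 480x640 float32, m along the optical axis (not along the pixel's ray), 0 where there is no reading.
- optics.calibration(name): a dict with "vertical_fov" (degrees; the focal length in pixels is half the picture's height over the tangent of half this angle, whatever the lens; pixels are square), "cx", "cy" (the principal point, pixels), "cam_to_world" (4x4, takes a point from camera to world coordinates); the wrist camera has in their place "hand_eye" (4x4, takes a point from camera to tool coordinates, whose origin is the TCP and whose axes are the flange's). Camera axes: x right, y up, looking along -z (the intrinsics and any distortion apply to the point x, -y, -z); pixel columns grow to the right and rows downward; lengths in m; the calibration is good to about 2 mm. A picture is of the moment at which its call begins: read the wrist's pose just before it. calibration takes no time and is no camera call.
- ticket.close_job(): hands the job in; it is judged then, once.
The state is a dict: "time_s": time; "qpos": joint angles; "qvel": joint speeds; "tau": joint torques, N m; "eef_pos": TCP position; "tcp_rot": TCP orientation; "force": force on the tool from outside, world axes, zero at the start; "ft_torque": the same for the moment, N m; "finger_gap": opening from 0.0 (shut) to 1.0 (fully open); "gripper_force": force on a finger pad.
Only numpy, scipy, OpenCV 4.12 (cv2) and the standard library are available. Lean on these libraries where they do the work, as an engineer would, in place of code of your own. Each camera call takes 0.05 s, during which the arm holds its last target. There are 200 camera calls.

## Task

Push the blue-ended carrier with the painted bookmark along its rail to the station under the green seal press, wherever the press stands today, so that it clicks into the detent there and stays, not past it. Then press the black knob of the press all the way down to stamp the bookmark, and let it rise again. Never press the knob before the carrier is in its detent, and leave the dish, the red box and the brush pot where they are.

Things in the scene. Friction and masses are not known exactly. Their poses are not given: they have to be found in the camera images.
- rail: fixed aluminium rail slide, 560 mm long (its y), 90 mm wide (x); two guide bars, tops 28 mm above the table. Origin: centre of its underside, on the table. Two stations with spring detents, 150 mm either way from the middle along y, marked by narrow red strips that stick out 14 mm at both sides; black rubber stops at the ends. Placed and turned afresh each start
- carrier (a joint): carrier position along the rail's +y, m: 0 middle, stations at -0.150 and +0.150, stops at -0.203 and +0.203. Sliding takes 1 N. Detent: a rise from 20 to 10 mm before the station (5 N), then it snaps forward to the station by itself; let go within 8 mm of a station it is drawn back to it; pushed over 10 mm past, it leaves the detent. Starts between the stations, in neither
- carrier_mid (a point): middle of the deck's top, 50 mm above the table; axes as the rail's. The carrier is a wooden deck 120 mm long (y), 100 mm wide, from 30 to 50 mm above the table, with a bookmark on it; at each end an upright blue plate 100 mm wide, 8 mm thick, 30 to 66 mm above the table, its outer face 60 mm from this point. Yellow line at the middle of each long side
- press: green seal press fixed over one station (left or right end, varies), axes as the rail's. Origin: on the table at the station, on the rail's centre line. Head: flat plate 170 to 195 mm above the table, y -92 to +92 mm, x -77 to +118 mm; it overhangs the ends of a carrier in the station by 32 mm, so lean the tool 40 to 45 degrees, tips leading. Posts 18 mm square at x +103, y -80 and +80 mm
- press_station (a point): the point 50 mm above the table where carrier_mid lies when the carrier is in the detent under the press. The red seal block, 28 mm square, hangs over it, underside 73 mm above the table when up
- seal (a joint): how far the press knob is pushed down, m: 0 up, 0.022 fully down (seal on the bookmark). A spring lifts it: 3 N at the top, 7 N at the bottom
- knob_top (a point): centre of the flat top of the black press knob (44 mm across, 14 mm thick), 238 mm above the table when up; it moves down with the knob
- rack: low fixed wooden card rack, 60 x 150 mm and 40 mm high, beside the other station, on the rail's +x side (75 to 135 mm from the centre line). Origin: on the table, on the rail's centre line, at that station
- dish: loose white dish, 90 mm across, 24 mm high, on the robot's side of the rail. Origin: centre of its underside. Leave alone
- red_box: loose red box, 60 x 90 x 25 mm high, on the robot's side of the rail. Origin: centre of its underside. Leave alone
- brush_pot: loose blue pot, 72 mm across and 95 mm high, with brushes up to 190 mm high, by the right (-y) end of the rail. Origin: centre of its underside. Leave alone

How it is judged:
By the outcome, as a careful person would: the job done as asked, in the order asked, and still so for the second after the job is handed in, with the robot touching nothing.
It also fails if it takes over 51 s, if anything falls off the work surface, if the arm or the gripper's body presses on something with over 40 N, if the wrist force passes 120 N, or if a joint passes its speed limit or range.

## Working session

There is one attempt and no reset: what is moved stays moved. The work goes in short steps, Python scripts to look and compute and a tool call to move; the robot and the scene stay as the last step left them, time stands still between calls to the robot, and variables do not carry over. Pictures are saved under pics/ and viewed, at most 11 in all, crops included, and the job is handed in when it is done.

Besides the shell and the picture viewer there is one more tool, called after "Request:" by a JSON object that holds its "fn" and its "kwargs". move_arm: Moves the arm, as the interface text tells. Scaled input: -1 to 1 covers 0.2 m each way for a shift and 180 degrees each way for a turn. Its arguments: {"type":"object","properties":{"targets":{"type":"array","items":{"type":"array","items":{"type":"array","items":{"type":"number","minimum":-1,"maximum":1}}}},"grip_force":{"type":"number"}},"required":["targets"]}

```bash
mkdir -p pics; ls; python3 - <<'E'
from bench import telemetry, optics
import cv2,numpy as np
print(telemetry.sense())
for n in("scene","side"):
    p,d=optics.grab_frame(n); cv2.imwrite(f"pics/{n}0.png",p[:,:,::-1]); np.save(f"pics/{n}0.npy",d)
    print(n,optics.calibration(n))
print(optics.calibration("wrist"))
E
```

```text
pics
{'time_s': 0.0, 'qpos': array([ 1.15042942,  0.33287313, -0.064647  ,  1.46095738,  0.02161817,
        1.34990649, -0.08848502]), 'qvel': array([-0.00160642,  0.00032668,  0.00033529,  0.00139481,  0.00129082,
       -0.00163417,  0.00123155]), 'tau': array([-2.38638377e-04, -6.23257899e+01,  2.44066876e-02, -3.89894450e+01,
       -6.12583500e-02,  3.97303503e-02,  1.52773882e-04]), 'eef_pos': array([ 0.24190542, -0.57585702,  0.22174536]), 'tcp_rot': array([-6.98194514e-04,  9.80288501e-01,  1.97570062e-01, -1.93338678e-04]), 'force': array([-0.17151143,  0.3068284 , -0.38535799]), 'ft_torque': array([-0.03165246,  0.00389742, -0.00119264]), 'gripper_force': 0.0, 'finger_gap': 1.000656534716412}
scene {'vertical_fov': 51.679030264366816, 'cx': 323.86251476453265, 'cy': 232.84114433899708, 'cam_to_world': array([[-9.04547421e-01, -4.03195439e-01,  1.38662906e-01,
         6.98553082e-01],
       [ 4.26373034e-01, -8.55366542e-01,  2.94200808e-01,
         1.77744336e-01],
       [-1.28136411e-05,  3.25240706e-01,  9.45631262e-01,
         9.85211766e-01],
       [ 0.00000000e+
[... 161 characters left out ...]
am_to_world': array([[-0.20429038,  0.76313824, -0.61309499, -0.00874508],
       [-0.97886296, -0.16541416,  0.12027241,  0.0222507 ],
       [-0.00963012,  0.62470647,  0.78080029,  0.87690965],
       [ 0.        ,  0.        ,  0.        ,  1.        ]])}
{'vertical_fov': 61.06247932389364, 'cx': 323.7252621913918, 'cy': 239.84471135532567, 'hand_eye': array([[-1.04361742e-03,  9.52665888e-01,  3.04017461e-01,
         8.34815122e-02],
       [ 9.99999455e-01,  9.85350158e-04,  3.45070207e-04,
         1.01845522e-03],
       [ 2.91729620e-05,  3.04017656e-01, -9.52666397e-01,
        -1.62415158e-01],
       [ 0.00000000e+00,  0.00000000e+00,  0.00000000e+00,
         1.00000000e+00]])}
```

View pics/scene0.png

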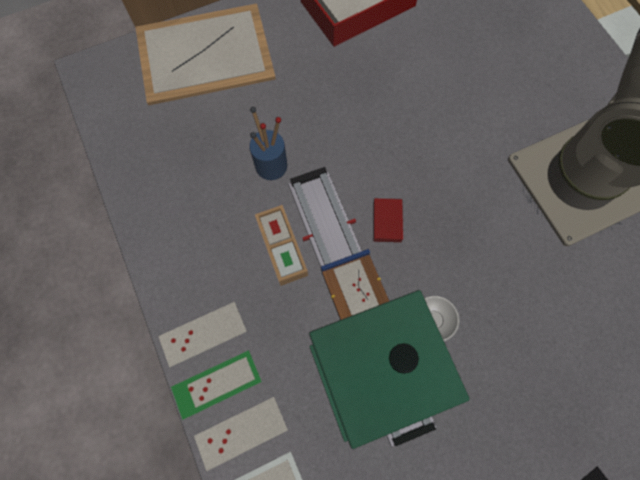

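View pics/side0.png

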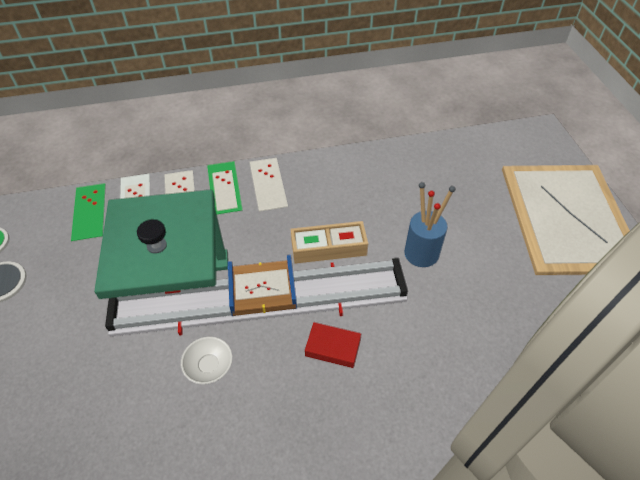

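The scene view shows the press at the left (+y) end: knob near (403,358), carrier right plate near (345,260). The side view shows knob (151,229), carrier (262,287), near strips (180,327) and (340,309). I'll enlarge for exact points.

```bash
python3 - <<'E'
import cv2
p=cv2.imread("pics/side0.png"); cv2.imwrite("pics/c1.png",cv2.resize(p[200:350,95:415],(800,375),interpolation=cv2.INTER_CUBIC))
p=cv2.imread("pics/scene0.png"); cv2.imwrite("pics/c2.png",cv2.resize(p[160:450,270:480],(434*1,600),interpolation=cv2.INTER_CUBIC))
E
```

```text
(no output)
```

View pics/c1.png

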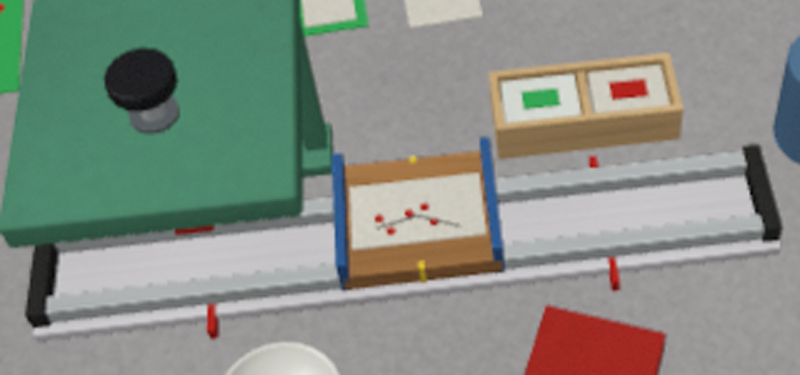

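View pics/c2.png

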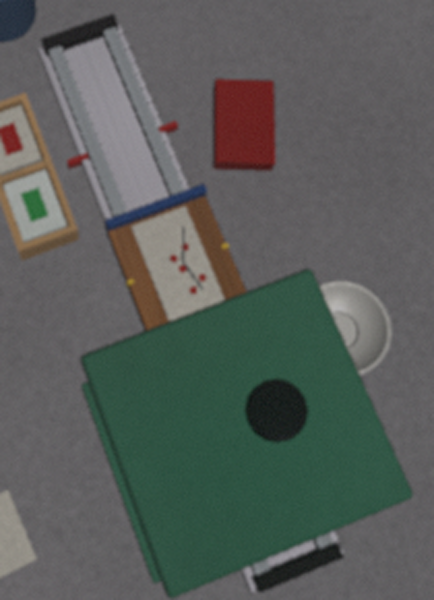

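The crops show, in side view, near strips at crop (212,320) and (614,273), far strip (594,162), knob top (140,78). In scene view the right plate's top edge runs (107,222)–(205,188), yellow marks at (130,282) and (225,246), knob (277,410).

```bash
cat > h.py <<'E'
import numpy as np
from bench import telemetry, optics
from scipy.spatial.transform import Rotation as R
def ray(n,u,v):
    c=optics.calibration(n); f=240/np.tan(np.radians(c["vertical_fov"]/2)); T=c["cam_to_world"]
    return T[:3,3],T[:3,:3]@np.array([(u-c["cx"])/f,-(v-c["cy"])/f,-1])
def atz(n,u,v,z):
    o,d=ray(n,u,v); return o+d*(z-o[2])/d[2]
def atd(n,u,v,D):
    o,d=ray(n,u,v); return o+d*D[int(round(v)),int(round(u))]
def rot(q): return R.from_quat(np.roll(q,-1)).as_matrix()
E
python3 - <<'E'
from h import *
np.set_printoptions(precision=4,suppress=True)
S={n:np.load(f"pics/{n}0.npy") for n in("scene","side")}
def P(l,n,u,v,z):
    u,v=(95+u/2.5,200+v/2.5) if n=="side" else (270+u/2.067,160+v/2.069)
    print(l,n,atz(n,u,v,z),atd(n,u,v,S[n]))
P("stripL near","side",212,310,.01);P("stripR near","side",614,265,.01);P("stripR far","side",594,162,.01)
P("knob","side",140,78,.238);P("knob","scene",277,410,.238)
P("stripR far","scene",72,163,.01);P("stripR near","scene",173,126,.01)
P("plate a","scene",109,223,.066);P("plate b","scene",205,188,.066)
P("yel far","scene",130,282,.05);P("yel near","scene",225,246,.05)
P("yel near","side",421,263,.05);P("yel far","side",412,159,.05)
P("plateR far","side",486,140,.066);P("plateR near","side",499,220,.066)
P("head corner","scene",310,270,.195);P("hc","scene",411,495,.195);P("hc","scene",83,355,.195);P("hc","scene",172,595,.195)
P("head edge","side",302,200,.195)
# knob centroid by depth / darkness
import cv2
for n in S:
    d=S[n];c=optics.calibration(n);f=240/np.tan(np.radians(c["vertical_fov"]/2))
    v,u=np.mgrid[:480,:640];p=np.stack([(u-c["cx"])/f*d,-(v-c["cy"])/f*d,-d],-1)@c["cam_to_world"][:3,:3].T+c["cam_to_world"][:3,3]
    m=(abs(p[...,2]-.238)<.006)&(p[...,0]>.35)&(p[...,1]<.5)&(p[...,1]>0)
    m2=(abs(p[...,2]-.195)<.006)&(p[...,0]>.3)
    print(n,m.sum(),p[m].mean(0),np.ptp(p[m],0))
    print(cv2.minAreaRect(p[m2][:,:2].astype(np.float32)))
E
```

```text
stripL near side [0.5249 0.1759 0.01  ] [0.521  0.1748 0.0163]
stripR near side [ 0.5001 -0.1244  0.01  ] [ 0.4971 -0.1235  0.015 ]
stripR far side [ 0.5968 -0.1311  0.01  ] [ 0.5936 -0.1303  0.0146]
knob side [0.5602 0.1717 0.238 ] [0.5597 0.1715 0.2386]
knob scene [0.5655 0.1712 0.238 ] [0.5657 0.1712 0.2389]
stripR far scene [ 0.5968 -0.1307  0.01  ] [ 0.5967 -0.131   0.0091]
stripR near scene [ 0.4876 -0.1229  0.01  ] [ 0.4873 -0.1234  0.0085]
plate a scene [ 0.5959 -0.0452  0.066 ] [ 0.5959 -0.0451  0.0664]
plate b scene [ 0.5001 -0.0374  0.066 ] [ 0.4999 -0.0376  0.065 ]
yel far scene [0.6005 0.0102 0.05  ] [0.6005 0.0102 0.0503]
yel near scene [0.5054 0.0173 0.05  ] [0.5053 0.0172 0.0494]
yel near side [0.5076 0.0186 0.05  ] [0.506  0.0186 0.0525]
yel far side [0.6011 0.0119 0.05  ] [0.5965 0.012  0.0562]
plateR far side [ 0.5951 -0.0455  0.066 ] [ 0.5939 -0.0454  0.0677]
plateR near side [ 0.5217 -0.0421  0.066 ] [ 0.5554 -0.0462  0.0145]
head corner scene [0.4839 0.0878 0.195 ] [0.4841 0.0878 0.1958]
hc scene [0.4979 0.2659 0.195 ] [0.449  0.2874 0.0024]
hc scene [0.6725 0.0717 0.195 ] [0.6725 0.0719 0.1961]
hc scene [0.6858 0.2517 0.195 ] [0.6857 0.252  0.1912]
head edge side [0.4775 0.0848 0.195 ] [0.4904 0.0864 0.1769]
scene 708 [0.5662 0.1699 0.2381] [0.0428 0.043  0.0102]
((0.5856830477714539, 0.16805961728096008), (0.18427778780460358, 0.19543927907943726), 85.69474792480469)
side 530 [0.5619 0.172  0.2386] [0.0426 0.0426 0.0113]
((0.5848382115364075, 0.17086100578308105), (0.18365351855754852, 0.19769378006458282), 85.56969451904297)
```

Request:
{"fn": "move_arm", "kwargs": {"targets": [[[-1, 0, 0, -0.5, 0], [-1, 0.4, -0.3, -1, 0], [-1, 0.81, -0.64, -1, 0], [-1, 0.81, -0.64, -1, 0], [-1, 0.81, -0.64, -1, 0], [-1, 0.81, -0.64, -1, 0]]]}}

```text
time_s: 0.85
eef_pos: [0.3449, -0.392, 0.4253]
tcp_rot: [0.002, 0.98, 0.201, 0.002]
force: [0.2, -1.2, 0.6]
finger_gap: 0.407
gripper_force: 0.0
```

Request:
{"fn": "move_arm", "kwargs": {"targets": [[[-1, 0.85, -0.73, -1, 0], [-1, 0.85, -0.73, -1, 0], [-1, 0.85, -0.73, -1, 0], [-1, 0.85, -0.73, -1, 0], [-1, 0.85, -0.73, -1, 0], [-1, 0.85, -0.73, -1, 0], [-1, 0.85, -0.73, -1, 0]]]}}

```text
time_s: 1.72
eef_pos: [0.4351, -0.2151, 0.5844]
tcp_rot: [0.005, 0.98, 0.197, 0.005]
force: [0.5, -0.4, -0.2]
finger_gap: 0.003
gripper_force: 0.0
```

Request:
{"fn": "move_arm", "kwargs": {"targets": [[[-1, 0.39, -0.92, -1, 0], [-1, 0.39, -0.92, -1, 0], [-1, 0.39, -0.92, -1, 0], [-1, 0.39, -0.92, -1, 0], [-1, 0.39, -0.92, -1, 0], [-1, 0.39, -0.92, -1, 0], [-1, 0.39, -0.92, -1, 0], [-1, 0.39, -0.92, -1, 0]]]}}

```text
time_s: 2.72
eef_pos: [0.4365, -0.0272, 0.6221]
tcp_rot: [0.011, 0.98, 0.197, 0.042]
force: [-0.1, -0.4, 0.1]
finger_gap: 0.006
gripper_force: 0.0
```

```bash
python3 -c "
from h import *
s=telemetry.sense();print(s['qpos'],s['eef_pos'],rot(s['tcp_rot']))"
```

```text
[ 0.19054667 -0.00491247 -0.23681057  1.00226425  0.00871583  2.05755059
 -1.21663551] [ 0.43654517 -0.02717403  0.62206625] [[ 0.91919129  0.38413915  0.08674381]
 [ 0.38597729 -0.92249556 -0.00484531]
 [ 0.07815951  0.03793491 -0.99621887]]
```

Request:
{"fn": "move_arm", "kwargs": {"targets": [[[-1, -0.13, -0.98, -0.05, 0], [-1, -0.13, -0.98, -0.05, 0], [-1, -0.13, -0.98, -0.05, 0], [-1, -0.13, -0.98, -0.05, 0], [-1, -0.13, -0.98, -0.05, 0], [-1, -0.13, -0.98, -0.05, 0]]]}}

```text
time_s: 3.48
eef_pos: [0.3382, 0.1424, 0.6172]
tcp_rot: [0.01, 0.98, 0.196, 0.045]
force: [-0.1, -0.7, 0.1]
finger_gap: 0.008
gripper_force: 0.0
```

```bash
cat > s.py <<'E'
from h import *
np.set_printoptions(precision=3,suppress=True)
s=telemetry.sense();print(s['qpos'],s['eef_pos'],s['time_s'],s['force'],'\n',rot(s['tcp_rot']))
E
python3 s.py
```

```text
[ 0.357 -0.178 -0.686  1.133 -0.092  2.058 -1.549] [0.338 0.142 0.617] 3.475 [-0.107 -0.652  0.15 ] 
 [[ 0.919  0.382  0.092]
 [ 0.384 -0.923 -0.002]
 [ 0.084  0.037 -0.996]]
```

Request:
{"fn": "move_arm", "kwargs": {"targets": [[[-1, -0.22, -1, -0.05, 0], [-1, -0.22, -1, -0.05, 0], [-1, -0.22, -1, -0.05, 0], [-1, -0.22, -1, -0.05, 0], [-1, -0.22, -1, -0.05, 0], [-1, -0.22, -1, -0.05, 0]]]}}

```text
time_s: 4.22
eef_pos: [0.2215, 0.3107, 0.6095]
tcp_rot: [0.008, 0.979, 0.196, 0.048]
force: [0.2, -0.3, -0.1]
finger_gap: 0.006
gripper_force: 0.0
```

Request:
{"fn": "move_arm", "kwargs": {"targets": [[[-1, -0.4, -1, -0.05, 0], [-1, -0.4, -1, -0.05, 0], [-1, -0.4, -1, -0.05, 0], [-1, -0.4, -1, -0.05, 0], [-1, -0.4, -1, -0.05, 0], [-1, -0.4, -1, -0.05, 0]]]}}

```text
time_s: 4.97
eef_pos: [0.1388, 0.4068, 0.598]
tcp_rot: [0.002, 0.98, 0.196, 0.044]
force: [0.0, 0.0, 0.4]
finger_gap: 0.005
gripper_force: 0.0
```

```bash
python3 s.py
```

```text
[-0.708  0.006 -0.705  1.05   0.1    2.058 -2.539] [0.139 0.407 0.598] 4.975 [0.027 0.049 0.429] 
 [[ 0.919  0.385  0.088]
 [ 0.385 -0.923  0.013]
 [ 0.086  0.022 -0.996]]
```

Request:
{"fn": "move_arm", "kwargs": {"targets": [[[-1, 0, 0, 0, -0.12], [-1, 0, 0, 0, -0.24], [-1, -0.36, -0.42, -0.05, -0.35], [-1, -0.36, -0.42, -0.05, -0.35], [-1, -0.36, -0.42, -0.05, -0.35], [-1, -0.36, -0.42, -0.05, -0.35], [-1, -0.36, -0.42, -0.05, -0.35], [-1, -0.36, -0.42, -0.05, -0.35]]]}}

```text
time_s: 5.98
eef_pos: [0.0393, 0.4569, 0.5929]
tcp_rot: [0.022, 0.738, 0.673, 0.04]
force: [-0.3, 0.7, 0.0]
finger_gap: 0.006
gripper_force: 0.0
```

```bash
python3 s.py
```

```text
[-1.873  0.031  0.231  1.037  0.094  2.058 -1.691] [0.039 0.457 0.593] 5.975 [-0.335  0.74   0.022] 
 [[ 0.092  0.992  0.088]
 [ 0.995 -0.094  0.021]
 [ 0.029  0.086 -0.996]]
```

Request:
{"fn": "move_arm", "kwargs": {"targets": [[[-1, 0, 0, -1, 0], [-1, 0, 0, -1, 0], [-1, 0, 0, -1, 0], [-1, 0, 0, -1, 0], [-1, 0, 0, -1, 0], [-1, 0, 0, -1, 0], [-1, 0, 0, -1, 0], [-1, 0, 0, -1, 0]]]}}

```text
time_s: 6.98
eef_pos: [0.0364, 0.4768, 0.6294]
tcp_rot: [-0.005, 0.737, 0.673, 0.066]
force: [-0.3, -0.0, 0.0]
finger_gap: 0.004
gripper_force: 0.0
```

```bash
python3 s.py
```

```text
[-2.6    0.072  1.065  0.948  0.028  2.058 -1.615] [0.036 0.477 0.629] 6.975 [-0.285 -0.05   0.026] 
 [[ 0.086  0.992  0.091]
 [ 0.991 -0.094  0.097]
 [ 0.105  0.082 -0.991]]
```

Request:
{"fn": "move_arm", "kwargs": {"targets": [[[-1, 1, 0, -1, 0], [-1, 1, 0, -1, 0], [-1, 1, 0, -1, 0], [-1, 1, 0, -1, 0], [-1, 1, 0, -1, 0], [-1, 1, 0, -1, 0]]]}}

```text
time_s: 7.72
eef_pos: [-0.0, 0.5227, 0.7314]
tcp_rot: [-0.077, 0.715, 0.673, 0.175]
force: [-0.2, 0.7, 0.5]
finger_gap: 0.004
gripper_force: 0.0
```

```bash
python3 s.py
```

```text
[-1.786  0.146 -0.038  0.612  0.268  2.057 -1.719] [-0.     0.523  0.731] 7.725 [-0.161  0.741  0.525] 
 [[ 0.034  0.989  0.147]
 [ 0.935 -0.083  0.345]
 [ 0.353  0.126 -0.927]]
```

Request:
{"fn": "move_arm", "kwargs": {"targets": [[[-1, 1, -0.5, -0.8, 0], [-1, 1, -0.5, -0.8, 0], [-1, 1, -0.5, -0.8, 0], [-1, 1, -0.5, -0.8, 0], [-1, 1, -0.5, -0.8, 0], [-1, 1, -0.5, -0.8, 0]]]}}

```text
time_s: 8.48
eef_pos: [-0.0593, 0.5861, 0.7481]
tcp_rot: [-0.103, 0.708, 0.67, 0.197]
force: [1.0, 0.1, -0.0]
finger_gap: 0.007
gripper_force: 0.0
```

```bash
python3 s.py
```

```text
[-2.196  0.373  0.849  0.37  -0.213  2.058 -1.645] [-0.059  0.586  0.748] 8.475 [ 0.971  0.132 -0.032] 
 [[ 0.024  0.99   0.141]
 [ 0.909 -0.081  0.409]
 [ 0.417  0.118 -0.901]]
```

Request:
{"fn": "move_arm", "kwargs": {"targets": [[[-1, 0, -0.2, -1, 0], [-1, 0, -0.2, -1, 0], [-1, 0, -0.2, -1, 0], [-1, 0, -0.2, -1, 0], [-1, 0, -0.2, -1, 0], [-1, 0, -0.2, -1, 0], [-1, 0, -0.2, -1, 0]]]}}

```text
time_s: 9.35
eef_pos: [-0.0996, 0.5098, 0.7917]
tcp_rot: [-0.132, 0.7, 0.667, 0.219]
force: [-0.5, -0.3, -0.5]
finger_gap: 0.004
gripper_force: 0.0
```

```bash
python3 s.py
```

```text
[-2.598  0.224  0.963  0.47   0.006  2.058 -1.737] [-0.1    0.51   0.792] 9.35 [-0.466 -0.259 -0.537] 
 [[ 0.014  0.991  0.13 ]
 [ 0.876 -0.075  0.477]
 [ 0.482  0.107 -0.869]]
```

Request:
{"fn": "move_arm", "kwargs": {"targets": [[[-1, 0.7, 0, -0.9, 0], [-1, 0.7, 0, -0.9, 0], [-1, 0.7, 0, -0.9, 0], [-1, 0.7, 0, -0.9, 0], [-1, 0.7, 0, -0.9, 0], [-1, 0.7, 0, -0.9, 0]]]}}

```text
time_s: 10.1
eef_pos: [-0.0921, 0.5134, 0.8223]
tcp_rot: [-0.157, 0.691, 0.663, 0.241]
force: [0.0, 0.3, 0.1]
finger_gap: 0.002
gripper_force: 0.0
```

```bash
python3 s.py
```

```text
[-2.536  0.265  1.087  0.37  -0.147  2.058 -1.684] [-0.092  0.513  0.822] 10.1 [0.002 0.266 0.117] 
 [[ 0.005  0.992  0.124]
 [ 0.841 -0.072  0.536]
 [ 0.541  0.101 -0.835]]
```

Request:
{"fn": "move_arm", "kwargs": {"targets": [[[-1, 0.9, 0, -0.9, 0], [-1, 0.9, 0, -0.9, 0], [-1, 0.9, 0, -0.9, 0], [-1, 0.9, 0, -0.9, 0], [-1, 0.9, 0, -0.9, 0], [-1, 0.9, 0, -0.9, 0]]]}}

```text
time_s: 10.85
eef_pos: [-0.0831, 0.521, 0.8478]
tcp_rot: [-0.18, 0.683, 0.658, 0.261]
force: [0.0, -0.3, -0.1]
finger_gap: 0.008
gripper_force: 0.0
```

Request:
{"fn": "move_arm", "kwargs": {"targets": [[[-1, 0.9, 0, -0.9, 0], [-1, 0.9, 0, -0.9, 0], [-1, 0.9, 0, -0.9, 0], [-1, 0.9, 0, -0.9, 0], [-1, 0.9, 0, -0.9, 0], [-1, 0.9, 0, -0.9, 0]]]}}

```text
time_s: 11.6
eef_pos: [-0.0764, 0.5125, 0.8738]
tcp_rot: [-0.201, 0.674, 0.653, 0.28]
force: [-1.0, 1.2, -0.3]
finger_gap: 0.007
gripper_force: 0.0
```

```bash
python3 s.py
```

```text
[-2.341  0.292  1.098  0.195 -0.319  2.058 -1.65 ] [-0.076  0.513  0.874] 11.6 [-1.036  1.158 -0.314] 
 [[-0.009  0.993  0.115]
 [ 0.768 -0.066  0.637]
 [ 0.64   0.094 -0.762]]
```

```bash
cat > g.py <<'E'
import sys
from h import *
np.set_printoptions(precision=3,suppress=True)
S=np.array([.564,.171]);Y=np.array([.076,.997]);X=np.array([.997,-.076])
s=telemetry.sense();Rm=rot(s['tcp_rot']);p=s['eef_pos']
print(s['time_s'],s['qpos'],'p',p,'z',Rm[:,2],'x',Rm[:,0],'F',s['force']@Rm,s['force'])
print('rail x,y',(p[:2]-S)@X,(p[:2]-S)@Y)
for a in sys.argv[1:]:
    k,*v=a.split(',');v=list(map(float,v))
    t=np.array(v) if k=='w' else np.r_[S+X*v[0]+Y*v[1],v[2]]
    print(a,t,'->',Rm.T@(t-p)/.2)
E
python3 g.py w,.3,.45,.65 w,.12,.51,.75 w,.5,.15,.5 r,0,-.28,.3 r,0,-.28,.05
python3 -c "
from h import *
D=np.load('pics/scene0.npy')
for u,v in((268,140),(268,170),(254,110),(278,120),(388,220),(438,320)):print(u,v,atd('scene',u,v,D))"
```

```text
11.6 [-2.341  0.292  1.098  0.195 -0.319  2.058 -1.65 ] p [-0.076  0.513  0.874] z [ 0.115  0.637 -0.762] x [-0.009  0.768  0.64 ] F [ 0.698 -1.135  0.858] [-1.036  1.158 -0.314]
rail x,y -0.664410780655614 0.2918563581101537
w,.3,.45,.65 [0.3  0.45 0.65] -> [-0.975  1.785  0.869]
w,.12,.51,.75 [0.12 0.51 0.75] -> [-0.415  0.918  0.576]
w,.5,.15,.5 [0.5  0.15 0.5 ] -> [-2.616  2.807  0.6  ]
r,0,-.28,.3 [ 0.543 -0.108  0.3  ] -> [-4.25   3.011  0.564]
r,0,-.28,.05 [ 0.543 -0.108  0.05 ] -> [-5.05   2.893  1.517]
268 140 [ 0.58545295 -0.32862701  0.0936955 ]
268 170 [ 0.60778127 -0.28808155  0.05051588]
254 110 [ 0.59546231 -0.3478009   0.18248466]
278 120 [ 0.564121   -0.30628879  0.18684161]
388 220 [ 0.42498465 -0.09069698  0.02196643]
438 320 [0.42841918 0.13315249 0.00396227]
```

Request:
{"fn": "move_arm", "kwargs": {"targets": [[[-1, -0.42, 0.92, 0.58, 0], [-1, -0.42, 0.92, 0.58, 0], [-1, -0.42, 0.92, 0.58, 0], [-1, -0.42, 0.92, 0.58, 0], [-1, -0.42, 0.92, 0.58, 0], [-1, -0.42, 0.92, 0.58, 0]]]}}

```text
time_s: 12.35
eef_pos: [0.1239, 0.5087, 0.7483]
tcp_rot: [-0.202, 0.676, 0.652, 0.279]
force: [-0.2, -0.1, 1.2]
finger_gap: 0.006
gripper_force: 0.0
```

```bash
python3 g.py  w,.3,.43,.65 w,.42,.3,.55
```

```text
12.35 [-2.551 -0.35   0.595  1.075  0.528  1.675 -1.715] p [0.124 0.509 0.748] z [ 0.114  0.637 -0.762] x [-0.005  0.768  0.641] F [ 0.671 -0.045 -1.028] [-0.166 -0.137  1.21 ]
rail x,y -0.46445201735071173 0.3031917676933577
w,.3,.43,.65 [0.3  0.43 0.65] -> [-0.622  0.857  0.225]
w,.42,.3,.55 [0.42 0.3  0.55] -> [-1.444  1.452  0.26 ]
```

Request:
{"fn": "move_arm", "kwargs": {"targets": [[[-1, -0.62, 0.86, 0.22, 0], [-1, -0.62, 0.86, 0.22, 0], [-1, -0.62, 0.86, 0.22, 0], [-1, -0.62, 0.86, 0.22, 0], [-1, -0.62, 0.86, 0.22, 0]]]}}

```text
time_s: 12.98
eef_pos: [0.301, 0.4295, 0.6518]
tcp_rot: [-0.201, 0.677, 0.651, 0.28]
force: [0.7, -0.0, 0.8]
finger_gap: 0.004
gripper_force: 0.0
```

```bash
python3 g.py  w,.42,.3,.57 w,.42,.3,.5
```

```text
12.975 [-2.021 -0.486  0.629  1.36   0.253  1.46  -1.318] p [0.301 0.429 0.652] z [ 0.118  0.636 -0.763] x [-0.004  0.768  0.64 ] F [ 0.536  0.765 -0.57 ] [ 0.69  -0.007  0.85 ]
rail x,y -0.2818397821500906 0.23772261307127612
w,.42,.3,.57 [0.42 0.3  0.57] -> [-0.761  0.6   -0.029]
w,.42,.3,.5 [0.42 0.3  0.5 ] -> [-0.986  0.567  0.237]
```

Request:
{"fn": "move_arm", "kwargs": {"targets": [[[-1, -0.9, 0.6, 0.15, 0], [-1, -0.9, 0.6, 0.15, 0], [-1, -0.9, 0.6, 0.15, 0], [-1, -0.9, 0.6, 0.15, 0], [-1, -0.9, 0.6, 0.15, 0]]]}}

```text
time_s: 13.6
eef_pos: [0.4231, 0.3032, 0.5241]
tcp_rot: [-0.201, 0.676, 0.652, 0.279]
force: [-0.7, 0.6, 0.5]
finger_gap: 0.003
gripper_force: 0.0
```

```bash
python3 g.py  w,.5,.14,.48 r,-.01,-.15,.45
```

```text
13.6 [-1.506 -0.477  0.761  1.615 -0.101  1.316 -0.747] p [0.423 0.303 0.524] z [ 0.115  0.635 -0.764] x [-0.006  0.769  0.639] F [ 0.832 -0.688 -0.094] [-0.7    0.627  0.539]
rail x,y -0.15053993782941247 0.12111731291848934
w,.5,.14,.48 [0.5  0.14 0.48] -> [-0.771  0.418 -0.306]
r,-.01,-.15,.45 [0.543 0.022 0.45 ] -> [-1.321  0.656 -0.541]
```

Request:
{"fn": "move_arm", "kwargs": {"targets": [[[-1, -0.9, 0.45, -0.35, 0], [-1, -0.9, 0.45, -0.35, 0], [-1, -0.9, 0.45, -0.35, 0], [-1, -0.9, 0.45, -0.35, 0], [-1, -0.9, 0.45, -0.35, 0]]]}}

```text
time_s: 14.22
eef_pos: [0.5055, 0.1159, 0.4726]
tcp_rot: [-0.201, 0.674, 0.653, 0.28]
force: [-0.9, 1.2, -0.3]
finger_gap: 0.009
gripper_force: 0.0
```

```bash
python3 g.py  r,-.015,-.2,.4 r,-.015,-.24,.4
```

```text
14.225 [-1.418 -0.469  1.135  1.574 -0.207  1.454 -0.299] p [0.505 0.116 0.473] z [ 0.115  0.637 -0.762] x [-0.01   0.768  0.64 ] F [ 0.722 -1.025  0.852] [-0.927  1.165 -0.284]
rail x,y -0.05418302046565496 -0.059339159618447386
r,-.015,-.2,.4 [ 0.534 -0.027  0.4  ] -> [-0.784  0.154 -0.163]
r,-.015,-.24,.4 [ 0.531 -0.067  0.4  ] -> [-0.937  0.152 -0.292]
```

Request:
{"fn": "move_arm", "kwargs": {"targets": [[[-1, -0.94, 0.15, -0.29, 0], [-1, -0.94, 0.15, -0.29, 0], [-1, -0.94, 0.15, -0.29, 0], [-1, -0.94, 0.15, -0.29, 0], [-1, -0.94, 0.15, -0.29, 0]]]}}

```text
time_s: 14.85
eef_pos: [0.4971, -0.0464, 0.4058]
tcp_rot: [-0.184, 0.679, 0.651, 0.284]
force: [-0.1, -0.2, -0.6]
finger_gap: 0.006
gripper_force: 0.0
```

```bash
python3 g.py  r,-.015,-.24,.25
```

```text
14.85 [-1.277 -0.498  1.336  1.614 -0.196  1.523  0.014] p [ 0.497 -0.046  0.406] z [ 0.146  0.62  -0.771] x [-0.009  0.78   0.626] F [-0.492 -0.175  0.333] [-0.121 -0.162 -0.585]
rail x,y -0.05013111079459944 -0.221842601655207
r,-.015,-.24,.25 [ 0.531 -0.067  0.25 ] -> [-0.57   0.083  0.561]
```

Request:
{"fn": "move_arm", "kwargs": {"targets": [[[-1, -0.57, 0.08, 0.56, 0], [-1, -0.57, 0.08, 0.56, 0], [-1, -0.57, 0.08, 0.56, 0], [-1, -0.57, 0.08, 0.56, 0], [-1, -0.57, 0.08, 0.56, 0]]]}}

```text
time_s: 15.48
eef_pos: [0.4816, -0.0387, 0.2747]
tcp_rot: [-0.158, 0.688, 0.648, 0.286]
force: [-0.1, -0.6, 0.5]
finger_gap: 0.006
gripper_force: 0.0
```

```bash
python3 g.py  r,-.015,-.24,.12; python3 - <<'E'
from h import *
import cv2
p,d=optics.grab_frame("side"); cv2.imwrite("pics/side1.png",p[:,:,::-1])
E
```

```text
15.475 [-1.169 -0.498  1.337  1.904 -0.183  1.258  0.151] p [ 0.482 -0.039  0.275] z [ 0.19   0.588 -0.786] x [-0.003  0.801  0.598] F [-0.214  0.067 -0.795] [-0.084 -0.646  0.507]
rail x,y -0.06619161115174875 -0.21537274159899042
r,-.015,-.24,.12 [ 0.531 -0.067  0.12 ] -> [-0.577  0.138  0.572]
```

View pics/side1.png

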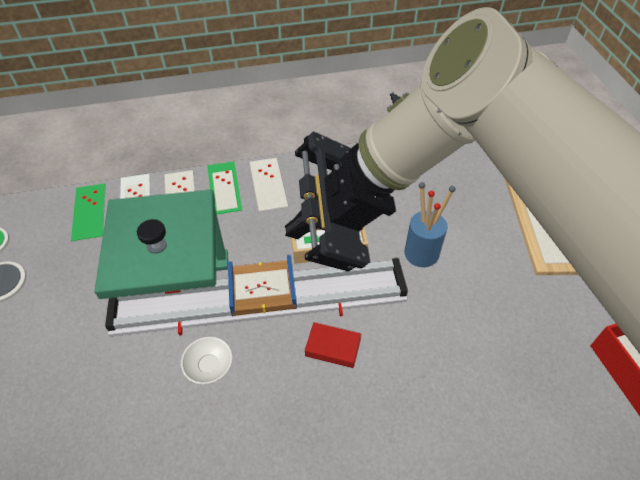

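The side view shows the leaned gripper near (330,210), behind and above the carrier's right plate (293,280), with the pot at (425,240) clear below the wrist.

Request:
{"fn": "move_arm", "kwargs": {"targets": [[[-1, 0, 0.45, 0, 0], [-1, 0, 0.45, 0, 0], [-1, 0, 0.45, 0, 0]]]}}

```text
time_s: 15.9
eef_pos: [0.5238, -0.0262, 0.3063]
tcp_rot: [-0.134, 0.695, 0.644, 0.291]
force: [0.1, 0.6, -1.0]
finger_gap: 0.005
gripper_force: 0.0
```

```bash
python3 g.py  r,-.015,-.24,.12
```

```text
15.9 [-1.266 -0.499  1.338  1.823 -0.143  1.236  0.05 ] p [ 0.524 -0.026  0.306] z [ 0.231  0.561 -0.795] x [0.003 0.817 0.577] F [-0.037 -0.165  1.147] [ 0.104  0.635 -0.964]
rail x,y -0.02514012221936748 -0.19968453342636694
r,-.015,-.24,.12 [ 0.531 -0.067  0.12 ] -> [-0.704 -0.112  0.634]
```

```bash
cat > fit.py <<'E'
import numpy as np
from scipy.optimize import least_squares
from scipy.spatial.transform import Rotation as R
D=[([1.15042942,.33287313,-.064647,1.46095738,.02161817,1.34990649,-.08848502],[.24190542,-.57585702,.22174536],[0,0,-1]),
([0.19054667,-0.00491247,-0.23681057,1.00226425,0.00871583,2.05755059,-1.21663551],[0.43654517,-0.02717403,0.62206625],[.0867,-.0048,-.9962]),
([.357,-.178,-.686,1.133,-.092,2.058,-1.549],[.338,.142,.617],[.092,-.002,-.996]),
([-.708,.006,-.705,1.05,.1,2.058,-2.539],[.139,.407,.598],[.088,.013,-.996]),
([-1.873,.031,.231,1.037,.094,2.058,-1.691],[.039,.457,.593],[.088,.021,-.996]),
([-2.6,.072,1.065,.948,.028,2.058,-1.615],[.036,.477,.629],[.091,.097,-.991]),
([-1.786,.146,-.038,.612,.268,2.057,-1.719],[0,.523,.731],[.147,.345,-.927]),
([-2.196,.373,.849,.37,-.213,2.058,-1.645],[-.059,.586,.748],[.141,.409,-.901]),
([-2.598,.224,.963,.47,.006,2.058,-1.737],[-.1,.51,.792],[.13,.477,-.869]),
([-2.536,.265,1.087,.37,-.147,2.058,-1.684],[-.092,.513,.822],[.124,.536,-.835]),
([-2.341,.292,1.098,.195,-.319,2.058,-1.65],[-.076,.513,.874],[.115,.637,-.762]),
([-2.551,-.35,.595,1.075,.528,1.675,-1.715],[.124,.509,.748],[.114,.637,-.762]),
([-2.021,-.486,.629,1.36,.253,1.46,-1.318],[.301,.429,.652],[.118,.636,-.763]),
([-1.506,-.477,.761,1.615,-.101,1.316,-.747],[.423,.303,.524],[.115,.635,-.764]),
([-1.418,-.469,1.135,1.574,-.207,1.454,-.299],[.505,.116,.473],[.115,.637,-.762]),
([-1.277,-.498,1.336,1.614,-.196,1.523,.014],[.497,-.046,.406],[.146,.62,-.771]),
([-1.169,-.498,1.337,1.904,-.183,1.258,.151],[.482,-.039,.275],[.19,.588,-.786])]
Z=lambda a:R.from_euler('z',a);Yr=lambda a:R.from_euler('y',a)
def fk(q,P,s,full=False):
    d1,a1,d3,a3,d5,a5,d7,a7,o=P[:9]
    r=Z(s[0]*q[0]+o);p=r.apply([a1,0,d1])
    pts=[p]
    r=r*Yr(q[1])*Z(s[1]*q[2]);p=p+r.apply([a3,0,d3]);pts.append(p)
    r=r*Yr(q[3])*Z(s[2]*q[4]);p=p+r.apply([a5,0,d5]);pts.append(p)
    r=r*Yr(q[5])*Z(s[3]*q[6]);p=p+r.apply([a7*0,0,d7])
    pts.append(p)
    return (p,r,pts) if full else (p,r)
if __name__=="__main__":
    import itertools
    best=None
    for s in itertools.product([1,-1],repeat=3):
        s=(*s,1)
        def res(P):
            return np.concatenate([np.r_[fk(q,P,s)[0]-p,.3*(fk(q,P,s)[1].apply([0,0,1])-z)] for q,p,z in D])
        f=least_squares(res,[.3,0,.4,0,.4,0,.25,0,0],loss='soft_l1',f_scale=.01)
        if best is None or f.cost<best[0]:best=(f.cost,s,f.x,res(f.x))
    np.set_printoptions(precision=4,suppress=True);print(best[1],best[2]);print(abs(best[3].reshape(-1,6)).max(1))
E
python3 fit.py; python3 g.py | tail -1
```

```text
(-1, -1, -1, 1) [ 0.2657 -0.0015  0.445  -0.0078  0.5102 -0.0099  0.3776  0.     -0.0719]
[0.0133 0.0137 0.0207 0.016  0.0103 0.0144 0.0074 0.0088 0.0104 0.0114
 0.0137 0.0194 0.0138 0.0136 0.0136 0.0132 0.0125]
rail x,y -0.02514012221936748 -0.19968453342636694
```

```bash
cat > kin.py <<'E'
import numpy as np
from fit import D,Z,Yr,R
from scipy.optimize import least_squares
def fk(q,P):
    r=Z(-q[0]);p=r.apply([0,P[10],P[0]])+0
    r=r*Yr(q[1])*Z(-q[2]);p=p+r.apply([P[1],P[2],P[3]])
    r=r*Yr(q[3])*Z(-q[4]);p=p+r.apply([P[4],P[5],P[6]])
    r=r*Yr(q[5]);p=p+r.apply([P[7],P[8],0]);r=r*Z(-q[6]);p=p+r.apply([0,0,P[9]]);return p,r
lo=np.array([-2.6,-.5,-1.47,.16,-1.27,.06,-2.6]);hi=np.array([2.6,2.12,1.34,2.42,4.41,2.06,2.6])
res=lambda P:np.concatenate([np.r_[fk(q,P)[0]-p,.3*(fk(q,P)[1].apply([0,0,1])-z)] for q,p,z in D])
f=least_squares(res,[.27,0,0,.44,0,0,.51,0,0,.38,0]);P=f.x
if __name__=="__main__":
    np.set_printoptions(precision=4,suppress=True);print(P,abs(f.fun.reshape(-1,6)).max(1))
    q0=D[0][0];print(fk(q0,P)[1].as_matrix())
    S=np.array([.564,.171]);Y=np.array([.076,.997]);X=np.array([.997,-.076])
    rng=np.random.default_rng(0)
    for nm,(x,y,z) in dict(start=(-.01,-.25,.05),end=(-.01,-.07,.05),knob=(0,0,.25)).items():
      for az in (80,):
        t=np.r_[S+X*x+Y*y,z];L=np.radians(40);a=np.radians(az);zd=np.array([np.sin(L)*np.cos(a),np.sin(L)*np.sin(a),-np.cos(L)])
        sols=[]
        for _ in range(60):
            g=least_squares(lambda q:np.r_[fk(q,P)[0]-t,.3*(fk(q,P)[1].apply([0,0,1])-zd)],rng.uniform(lo,hi),bounds=(lo,hi),max_nfev=60)
            if g.cost<1e-8:sols.append(g.x)
        print(nm,t,len(sols));sols.sort(key=lambda q:q[2])
        for q in sols[::max(1,len(sols)//7)]:print(q,np.degrees(np.arctan2(*fk(q,P)[1].as_matrix()[1::-1,1])))
E
python3 kin.py
```

```text
[ 0.2585 -0.0002 -0.024   0.4484  0.0001  0.7955  0.4895 -0.0006 -0.7952
  0.3519 -0.0219] [0.0004 0.0002 0.0004 0.0006 0.0004 0.0004 0.0006 0.0003 0.0007 0.0005
 0.0004 0.0003 0.0007 0.0002 0.0005 0.0005 0.0003]
[[-0.3874  0.9219 -0.0007]
 [ 0.9219  0.3874  0.0013]
 [ 0.0014 -0.0001 -1.    ]]
start [ 0.535  -0.0775  0.05  ] 42
[ 1.4388  1.1623 -1.4361  1.7579  0.4903  1.1475  1.8684] -167.1366025895596
[ 1.3028  0.8426 -1.1114  1.7637  0.0509  1.0431 -1.285 ] -2.7094361334639383
[ 1.2419  0.7711 -1.0091  1.7664 -0.064   1.0374 -2.5999] -75.6152712323267
[ 0.9157  0.5762 -0.5549  1.7831 -0.4397  1.0772 -1.8471] -46.407010891064026
[ 0.7543  0.5341 -0.3523  1.7922 -0.5587  1.1099  2.3921] -179.22608965429043
[ 0.5832  0.5106 -0.1429  1.8023 -0.6641  1.1487 -0.3231] 17.2939770777116
[ 0.1099  0.5415  0.4371  1.8296 -0.9181  1.2901 -1.8156] -65.19714180441231
end [0.5487 0.102  0.05  ] 40
[ 1.194   1.0197 -1.3932  1.9061  0.4115  0.8506  2.557 ] -113.26816744365416
[ 1.1374  0.869  -1.2638  1.9082  0.1709  0.7995  2.3336] -140.7730762352313
[ 1.1119  0.8215 -1.216   1.9091  0.0886  0.79
[... 359 characters left out ...]
0.1486  1.9644 -0.9465  1.0097 -0.0239] 36.45254318584124
knob [0.564 0.171 0.25 ] 38
[ 1.1407  0.589  -1.462   1.7429 -0.0628  1.0289 -0.7471] 51.87697978186316
[ 1.1059  0.5017 -1.3664  1.744  -0.1872  1.0337 -0.5224] 61.04438841381815
[ 1.0163  0.3886 -1.1989  1.7468 -0.3504  1.0544  2.4231] -140.1435480240253
[ 0.2958  0.176  -0.3139  1.7788 -0.7001  1.1539  2.148 ] -168.1754495686319
[ 0.0908  0.1612 -0.0873  1.7897 -0.7419  1.1723  0.9   ] 132.03506474760255
[-0.2927  0.1539  0.335   1.8098 -0.8065  1.2072  1.9497] 179.18577667593843
[-0.836   0.2145  0.9629  1.8327 -0.9218  1.2908 -2.5597] -76.45979714070147
[-1.0243  0.3171  1.2294  1.838  -1.026   1.3782  2.1796] -177.66660920456934
```

```bash
cat > sim.py <<'E'
from kin import *
from scipy.optimize import lsq_linear
np.set_printoptions(precision=2,suppress=True)
def jac(q):
    p,r=fk(q,P);J=np.zeros((6,7))
    for i in range(7):
        d=q.copy();d[i]+=1e-5;p2,r2=fk(d,P);J[:3,i]=(p2-p)/1e-5;J[3:,i]=(r2*r.inv()).as_rotvec()/1e-5
    return J
def go(q,t,n=25,w=.4):
    """straight move to world point t keeping orientation, clamped at limits"""
    p0,r0=fk(q,P)
    for k in range(n+5):
        p,r=fk(q,P);tp=p0+(t-p0)*min(1,(k+1)/n)
        e=np.r_[tp-p,w*(r0*r.inv()).as_rotvec()];J=jac(q);J[3:]*=w
        A=np.r_[J,.02*np.eye(7)];b=np.r_[e,np.zeros(7)]
        q=q+lsq_linear(A,b,bounds=(np.maximum(lo-q,-.15)-1e-9,np.minimum(hi-q,.15)+1e-9)).x
    p,r=fk(q,P);return q,p,r.apply([0,0,1])
def path(q,W):
    for t in W:
        q,p,z=go(q,np.array(t,float));print(np.array(t),'p',p,'z',z,'q',q)
    return q
E
cat > run.py <<'E'
from sim import *
from bench import telemetry
q0=telemetry.sense()['qpos']
A=[(.543,-.06,.3),(.535,-.077,.15),(.535,-.077,.055),(.549,.095,.055),(.54,-.0,.1),(.54,.0,.3),(.564,.171,.25),(.564,.171,.21)]
print('A');path(q0,[(.42,.3,.5),(.6,.42,.45),(.68,.1,.4)]+A)
print('B');path(q0,[(.42,.3,.5),(.2,.6,.55),(.1,.85,.65),(.55,.5,.5),(.66,.1,.4)]+A)
print('C');path(q0,[(.68,.0,.4)]+A)
E
python3 run.py
```

```text
A
[0.42 0.3  0.5 ] p [0.42 0.3  0.5 ] z [ 0.23  0.56 -0.8 ] q [-1.06 -0.38  0.43  1.7  -0.19  1.24 -0.68]
[0.6  0.42 0.45] p [0.6  0.42 0.45] z [ 0.23  0.56 -0.8 ] q [-1.04  0.17  0.66  1.38 -0.59  1.18 -0.39]
[0.68 0.1  0.4 ] p [0.68 0.1  0.4 ] z [ 0.23  0.56 -0.8 ] q [-0.54  0.32  0.82  1.37 -0.88  1.48  0.23]
[ 0.54 -0.06  0.3 ] p [ 0.54 -0.06  0.3 ] z [ 0.23  0.56 -0.8 ] q [-0.41  0.14  0.92  1.75 -0.76  1.45  0.58]
[ 0.54 -0.08  0.15] p [ 0.53 -0.08  0.15] z [ 0.23  0.56 -0.8 ] q [-0.28  0.35  0.87  1.91 -0.94  1.32  0.9 ]
[ 0.54 -0.08  0.06] p [ 0.53 -0.08  0.06] z [ 0.23  0.56 -0.8 ] q [-0.2   0.52  0.79  1.97 -1.09  1.24  1.09]
[0.55 0.1  0.06] p [0.55 0.09 0.05] z [ 0.23  0.56 -0.8 ] q [-0.51  0.38  0.71  2.1  -1.16  0.99  0.88]
[ 0.54 -0.    0.1 ] p [0.54 0.   0.1 ] z [ 0.23  0.56 -0.8 ] q [-0.39  0.35  0.81  2.03 -1.03  1.16  0.9 ]
[0.54 0.   0.3 ] p [0.54 0.   0.3 ] z [ 0.23  0.56 -0.8 ] q [-0.53  0.03  0.87  1.82 -0.7   1.34  0.45]
[0.56 0.17 0.25] p [0.56 0.17 0.25] z [ 0.23  0.56 -0.8 ] q [-0.71  0.03  0.69  1.92 -0.73  1.04  0.23]
[0.56 0.17 0.21] p [0.56 0.17 0.21] z
[... 1703 characters left out ...]
 0.39  0.45 -0.8 ] q [-1.1  -0.5   1.34  2.14 -0.12  0.83  0.21]
[ 0.54 -0.08  0.06] p [ 0.49 -0.05  0.1 ] z [ 0.45  0.36 -0.82] q [-1.09 -0.5   1.34  2.31 -0.02  0.59  0.15]
[0.55 0.1  0.06] p [0.55 0.1  0.06] z [ 0.45  0.36 -0.82] q [-1.06  0.23  1.11  2.31 -1.27  0.59  0.86]
[ 0.54 -0.    0.1 ] p [ 0.54 -0.    0.1 ] z [ 0.45  0.36 -0.82] q [-1.03  0.09  1.31  2.26 -0.97  0.71  0.79]
[0.54 0.   0.3 ] p [0.54 0.   0.3 ] z [ 0.45  0.36 -0.82] q [-0.72 -0.34  0.76  2.   -0.21  0.94 -0.02]
[0.56 0.17 0.25] p [0.56 0.17 0.25] z [ 0.45  0.36 -0.82] q [-0.81 -0.18  0.54  2.06 -0.23  0.69 -0.29]
[0.56 0.17 0.21] p [0.56 0.17 0.21] z [ 0.45  0.36 -0.82] q [-0.83 -0.14  0.58  2.12 -0.3   0.61 -0.21]
```

```bash
python3 g.py w,.42,.3,.5
```

```text
15.9 [-1.266 -0.499  1.338  1.823 -0.143  1.236  0.05 ] p [ 0.524 -0.026  0.306] z [ 0.231  0.561 -0.795] x [0.003 0.817 0.577] F [-0.037 -0.165  1.147] [ 0.104  0.635 -0.964]
rail x,y -0.02514012221936748 -0.19968453342636694
w,.42,.3,.5 [0.42 0.3  0.5 ] -> [ 1.889 -0.545  0.025]
```

Request:
{"fn": "move_arm", "kwargs": {"targets": [[[-1, 0.95, -0.27, 0, 0], [-1, 0.95, -0.27, 0, 0], [-1, 0.95, -0.27, 0, 0], [-1, 0.95, -0.27, 0, 0]]]}}

```text
time_s: 16.4
eef_pos: [0.4703, 0.1383, 0.4057]
tcp_rot: [-0.134, 0.695, 0.645, 0.29]
force: [0.2, -1.6, -0.8]
finger_gap: 0.009
gripper_force: 0.0
```

Request:
{"fn": "move_arm", "kwargs": {"targets": [[[-1, 0.95, -0.27, 0, 0], [-1, 0.95, -0.27, 0, 0], [-1, 0.95, -0.27, 0, 0], [-1, 0.95, -0.27, 0, 0]]]}}

```text
time_s: 16.9
eef_pos: [0.419, 0.3006, 0.5052]
tcp_rot: [-0.134, 0.695, 0.644, 0.29]
force: [-0.3, -0.8, -0.7]
finger_gap: 0.005
gripper_force: 0.0
```

```bash
python3 g.py w,.2,.6,.55 w,.1,.75,.62
```

```text
16.9 [-1.007 -0.37   0.394  1.682 -0.213  1.253 -0.664] p [0.419 0.301 0.505] z [ 0.23   0.561 -0.796] x [0.002 0.817 0.576] F [-1.058 -0.332  0.043] [-0.315 -0.796 -0.706]
rail x,y -0.15437914492133084 0.11815846169376629
w,.2,.6,.55 [0.2  0.6  0.55] -> [ 1.351 -1.224  0.409]
w,.1,.75,.62 [0.1  0.75 0.62] -> [ 2.165 -1.745  0.436]
```

Request:
{"fn": "move_arm", "kwargs": {"targets": [[[-1, 0.68, -0.61, 0.2, 0], [-1, 0.68, -0.61, 0.2, 0], [-1, 0.68, -0.61, 0.2, 0], [-1, 0.68, -0.61, 0.2, 0]]]}}

```text
time_s: 17.4
eef_pos: [0.3091, 0.4505, 0.5273]
tcp_rot: [-0.134, 0.695, 0.645, 0.289]
force: [0.3, 0.0, 0.4]
finger_gap: 0.005
gripper_force: 0.0
```

Request:
{"fn": "move_arm", "kwargs": {"targets": [[[-1, 0.68, -0.61, 0.2, 0], [-1, 0.68, -0.61, 0.2, 0], [-1, 0.68, -0.61, 0.2, 0], [-1, 0.68, -0.61, 0.2, 0]]]}}

```text
time_s: 17.9
eef_pos: [0.2011, 0.6005, 0.5506]
tcp_rot: [-0.134, 0.695, 0.645, 0.289]
force: [1.5, -0.6, -0.6]
finger_gap: 0.004
gripper_force: 0.0
```

```bash
python3 g.py w,.05,.75,.65 w,0,.9,.8; cat > run2.py <<'E'
from sim import *
from bench import telemetry
q0=telemetry.sense()['qpos']
for t in [(.1,.85,.75),(-.05,.8,.8),(0,.75,.85),(-.1,.65,.85)]:
    q=path(q0,[t]);path(q,[(p:=fk(q,P)[0])+np.array([0,.05,.15])])
E
python3 run2.py
```

```text
17.9 [-1.107 -0.109 -0.246  1.416  0.086  1.194 -1.441] p [0.201 0.601 0.551] z [ 0.229  0.558 -0.797] x [0.002 0.819 0.574] F [-0.824  1.454  0.477] [ 1.522 -0.602 -0.583]
rail x,y -0.39441414261678615 0.4006602592472361
w,.05,.75,.65 [0.05 0.75 0.65] -> [ 0.896 -0.743 -0.152]
w,0,.9,.8 [0.  0.9 0.8] -> [ 1.94  -0.947 -0.388]
[0.1  0.85 0.75] p [0.1  0.82 0.72] z [ 0.24  0.63 -0.74] q [-1.68  0.64  0.58  0.16 -0.25  1.66 -1.52]
[0.1  0.87 0.87] p [0.1  0.82 0.8 ] z [ 0.24  0.76 -0.61] q [-1.73  0.63  1.27  0.16 -0.89  1.55 -1.46]
[-0.05  0.8   0.8 ] p [-0.04  0.77  0.76] z [ 0.22  0.65 -0.73] q [-1.96  0.58  0.72  0.16 -0.21  1.75 -1.66]
[-0.04  0.82  0.91] p [-0.03  0.77  0.84] z [ 0.21  0.78 -0.59] q [-1.98  0.57  1.27  0.16 -0.73  1.62 -1.59]
[0.   0.75 0.85] p [0.   0.72 0.8 ] z [ 0.23  0.65 -0.72] q [-1.92  0.51  0.83  0.16 -0.32  1.8  -1.58]
[0.   0.77 0.95] p [0.01 0.73 0.87] z [ 0.23  0.78 -0.58] q [-1.95  0.5   1.28  0.16 -0.73  1.65 -1.53]
[-0.1   0.65  0.85] p [-0.09  0.63  0.82] z [ 0.22  0.62 -0.75] q [-2.12  0.42  0.37  0.16  0.25  1.96 -1.72]
[-0.09  0.68  0.97] p [-0.08  0.65  0.88] z [ 0.21  0.76 -0.62] q [-2.2   0.44  1.27  0.16 -0.53  1.8  -1.62]
```

Request:
{"fn": "move_arm", "kwargs": {"targets": [[[-1, 0.8, -0.23, -0.1, 0], [-1, 0.8, -0.23, -0.1, 0], [-1, 0.8, -0.23, -0.1, 0], [-1, 0.8, -0.23, -0.1, 0]]]}}

```text
time_s: 18.4
eef_pos: [0.1558, 0.7263, 0.6504]
tcp_rot: [-0.133, 0.696, 0.643, 0.29]
force: [0.1, -0.3, -1.3]
finger_gap: 0.009
gripper_force: 0.0
```

Request:
{"fn": "move_arm", "kwargs": {"targets": [[[-1, 0.8, -0.23, -0.1, 0], [-1, 0.8, -0.23, -0.1, 0], [-1, 0.8, -0.23, -0.1, 0], [-1, 0.8, -0.23, -0.1, 0]]]}}

```text
time_s: 18.9
eef_pos: [0.1483, 0.795, 0.6945]
tcp_rot: [-0.144, 0.707, 0.63, 0.287]
force: [1.5, 0.2, -0.8]
finger_gap: 0.007
gripper_force: 0.0
```

```bash
python3 g.py w,.4,.65,.55;cat > run.py <<'E'
from sim import *
from bench import telemetry
import sys
q0=telemetry.sense()['qpos']
A=[(.55,.5,.5),(.66,.1,.4),(.543,-.06,.3),(.535,-.077,.15),(.535,-.077,.055),(.549,.095,.055),(.54,-.0,.1),(.54,.0,.3),(.564,.171,.25),(.564,.171,.21)]
path(q0,A[int(sys.argv[1]):])
E
python3 run.py 0
```

```text
18.9 [-1.594  0.59   0.356  0.23  -0.095  1.699 -1.518] p [0.148 0.795 0.694] z [ 0.224  0.564 -0.795] x [0.042 0.809 0.586] F [-0.202  1.282  1.051] [ 1.475  0.218 -0.75 ]
rail x,y -0.46189783135024864 0.5905774026306834
w,.4,.65,.55 [0.4  0.65 0.55] -> [-0.958  1.23   0.447]
[0.55 0.5  0.5 ] p [0.55 0.5  0.5 ] z [ 0.22  0.56 -0.79] q [-1.11  0.17  0.55  1.27 -0.47  1.2  -0.65]
[0.66 0.1  0.4 ] p [0.66 0.1  0.4 ] z [ 0.22  0.56 -0.79] q [-0.55  0.27  0.81  1.42 -0.84  1.46  0.18]
[ 0.54 -0.06  0.3 ] p [ 0.54 -0.06  0.3 ] z [ 0.22  0.56 -0.79] q [-0.39  0.15  0.91  1.74 -0.77  1.46  0.55]
[ 0.54 -0.08  0.15] p [ 0.53 -0.08  0.15] z [ 0.22  0.56 -0.79] q [-0.27  0.35  0.86  1.91 -0.94  1.33  0.86]
[ 0.54 -0.08  0.06] p [ 0.53 -0.08  0.06] z [ 0.22  0.56 -0.79] q [-0.19  0.52  0.78  1.96 -1.09  1.25  1.05]
[0.55 0.1  0.06] p [0.55 0.09 0.05] z [ 0.22  0.56 -0.79] q [-0.5   0.38  0.7   2.09 -1.16  1.    0.83]
[ 0.54 -0.    0.1 ] p [0.54 0.   0.1 ] z [ 0.22  0.56 -0.79] q [-0.38  0.35  0.8   2.02 -1.02  1.16  0.85]
[0.54 0.   0.3 ] p [0.54 0.   0.3 ] z [ 0.22  0.56 -0.79] q [-0.51  0.04  0.86  1.81 -0.7   1.35  0.41]
[0.56 0.17 0.25] p [0.56 0.17 0.25] z [ 0.22  0.56 -0.79] q [-0.7   0.04  0.69  1.91 -0.74  1.05  0.2 ]
[0.56 0.17 0.21] p [0.56 0.17 0.21] z [ 0.22  0.56 -0.79] q [-0.69  0.09  0.69  1.96 -0.81  1.    0.29]
```

Request:
{"fn": "move_arm", "kwargs": {"targets": [[[-1, 0.8, -0.2, -0.6, 0], [-1, 0.8, -0.2, -0.6, 0], [-1, 0.8, -0.2, -0.6, 0], [-1, 0.8, -0.2, -0.6, 0], [-1, 0.8, -0.2, -0.6, 0]]]}}

```text
time_s: 19.52
eef_pos: [0.0995, 0.7729, 0.7449]
tcp_rot: [-0.161, 0.7, 0.624, 0.308]
force: [1.0, 0.1, 0.3]
finger_gap: 0.001
gripper_force: 0.0
```

```bash
python3 g.py w,.35,.68,.6; python3 run.py 0
```

```text
19.525 [-1.728  0.628  1.273  0.164 -0.898  1.755 -1.499] p [0.099 0.773 0.745] z [ 0.23   0.61  -0.758] x [0.031 0.774 0.632] F [0.272 1.048 0.035] [1.036 0.054 0.312]
rail x,y -0.5088854475953873 0.5647815616214267
w,.35,.68,.6 [0.35 0.68 0.6 ] -> [-0.778  1.182  0.555]
[0.55 0.5  0.5 ] p [0.55 0.5  0.5 ] z [ 0.23  0.61 -0.76] q [-1.61  0.24  1.24  1.35 -0.75  1.21 -0.47]
[0.66 0.1  0.4 ] p [0.66 0.1  0.4 ] z [ 0.23  0.61 -0.76] q [-0.75  0.38  1.17  1.45 -1.06  1.57  0.3 ]
[ 0.54 -0.06  0.3 ] p [ 0.54 -0.06  0.3 ] z [ 0.23  0.61 -0.76] q [-0.59  0.29  1.24  1.75 -0.94  1.59  0.68]
[ 0.54 -0.08  0.15] p [ 0.53 -0.08  0.15] z [ 0.23  0.61 -0.76] q [-0.39  0.5   1.09  1.91 -1.11  1.49  0.99]
[ 0.54 -0.08  0.06] p [ 0.53 -0.08  0.06] z [ 0.23  0.61 -0.76] q [-0.29  0.66  0.97  1.95 -1.24  1.42  1.15]
[0.55 0.1  0.06] p [0.55 0.1  0.06] z [ 0.23  0.61 -0.76] q [-0.56  0.46  0.82  2.09 -1.27  1.11  0.93]
[ 0.54 -0.    0.1 ] p [0.54 0.   0.1 ] z [ 0.23  0.61 -0.76] q [-0.43  0.43  0.91  2.02 -1.13  1.27  0.95]
[0.54 0.   0.3 ] p [ 0.54 -0.    0.3 ] z [ 0.23  0.61 -0.76] q [-0.63  0.08  1.04  1.82 -0.79  1.4   0.49]
[0.56 0.17 0.25] p [0.56 0.17 0.25] z [ 0.23  0.61 -0.76] q [-0.83  0.06  0.87  1.94 -0.83  1.07  0.29]
[0.56 0.17 0.21] p [0.56 0.17 0.21] z [ 0.23  0.61 -0.76] q [-0.81  0.12  0.87  1.98 -0.92  1.04  0.4 ]
```

Request:
{"fn": "move_arm", "kwargs": {"targets": [[[-1, -0.6, 0.95, 0.45, 0], [-1, -0.6, 0.95, 0.45, 0], [-1, -0.6, 0.95, 0.45, 0], [-1, -0.6, 0.95, 0.45, 0], [-1, -0.6, 0.95, 0.45, 0]]]}}

```text
time_s: 20.15
eef_pos: [0.3024, 0.702, 0.6253]
tcp_rot: [-0.161, 0.7, 0.625, 0.305]
force: [-0.6, -0.5, -0.3]
finger_gap: 0.006
gripper_force: 0.0
```

```bash
python3 g.py w,.48,.55,.52 w,.6,.4,.45 w,.66,.1,.4
```

```text
20.15 [-2.061  0.337  1.277  1.014 -0.529  1.319 -1.084] p [0.302 0.702 0.625] z [ 0.225  0.606 -0.763] x [0.033 0.778 0.628] F [-0.6   -0.509 -0.204] [-0.561 -0.506 -0.3  ]
rail x,y -0.30121788901392704 0.5095237248379589
w,.48,.55,.52 [0.48 0.55 0.52] -> [-0.892  0.91   0.141]
w,.6,.4,.45 [0.6  0.4  0.45] -> [-1.675  1.565  0.088]
w,.66,.1,.4 [0.66 0.1  0.4 ] -> [-2.989  2.068 -0.563]
```

Request:
{"fn": "move_arm", "kwargs": {"targets": [[[-1, -0.89, 0.91, 0.14, 0], [-1, -0.89, 0.91, 0.14, 0], [-1, -0.89, 0.91, 0.14, 0], [-1, -0.89, 0.91, 0.14, 0], [-1, -0.89, 0.91, 0.14, 0]]]}}

```text
time_s: 20.78
eef_pos: [0.4811, 0.5485, 0.5209]
tcp_rot: [-0.161, 0.701, 0.624, 0.305]
force: [-0.3, 0.3, 0.0]
finger_gap: 0.005
gripper_force: 0.0
```

Request:
{"fn": "move_arm", "kwargs": {"targets": [[[-1, -0.78, 0.65, -0.05, 0], [-1, -0.78, 0.65, -0.05, 0], [-1, -0.78, 0.65, -0.05, 0], [-1, -0.78, 0.65, -0.05, 0]]]}}

```text
time_s: 21.28
eef_pos: [0.5987, 0.4008, 0.4507]
tcp_rot: [-0.161, 0.701, 0.624, 0.305]
force: [-0.1, 0.2, -0.1]
finger_gap: 0.008
gripper_force: 0.0
```

```bash
python3 g.py  w,.65,.2,.42 w,.66,.1,.4 w,.6,0,.35; python3 run.py 1
```

```text
21.275 [-1.426  0.235  1.218  1.447 -0.829  1.238 -0.249] p [0.599 0.401 0.451] z [ 0.227  0.606 -0.762] x [0.034 0.777 0.628] F [ 0.096 -0.126  0.14 ] [-0.087  0.181 -0.066]
rail x,y 0.01715147907530032 0.23178726710750416
w,.65,.2,.42 [0.65 0.2  0.42] -> [-0.868  0.395 -0.433]
w,.66,.1,.4 [0.66 0.1  0.4 ] -> [-1.318  0.513 -0.649]
w,.6,0,.35 [0.6  0.   0.35] -> [-1.874  0.266 -0.83 ]
[0.66 0.1  0.4 ] p [0.66 0.1  0.4 ] z [ 0.23  0.61 -0.76] q [-0.75  0.38  1.16  1.45 -1.05  1.57  0.29]
[ 0.54 -0.06  0.3 ] p [ 0.54 -0.06  0.3 ] z [ 0.23  0.61 -0.76] q [-0.59  0.28  1.23  1.75 -0.93  1.58  0.67]
[ 0.54 -0.08  0.15] p [ 0.53 -0.08  0.15] z [ 0.23  0.61 -0.76] q [-0.39  0.5   1.08  1.9  -1.1   1.48  0.98]
[ 0.54 -0.08  0.06] p [ 0.53 -0.08  0.06] z [ 0.23  0.61 -0.76] q [-0.29  0.65  0.96  1.95 -1.23  1.41  1.14]
[0.55 0.1  0.06] p [0.55 0.1  0.06] z [ 0.23  0.61 -0.76] q [-0.57  0.46  0.84  2.09 -1.27  1.11  0.93]
[ 0.54 -0.    0.1 ] p [0.54 0.   0.1 ] z [ 0.23  0.61 -0.76] q [-0.44  0.44  0.93  2.02 -1.13  1.28  0.94]
[0.54 0.   0.3 ] p [ 0.54 -0.    0.3 ] z [ 0.23  0.61 -0.76] q [-0.65  0.08  1.07  1.82 -0.79  1.4   0.49]
[0.56 0.17 0.25] p [0.56 0.17 0.25] z [ 0.23  0.61 -0.76] q [-0.87  0.06  0.9   1.93 -0.83  1.08  0.29]
[0.56 0.17 0.21] p [0.56 0.17 0.21] z [ 0.23  0.61 -0.76] q [-0.84  0.13  0.9   1.98 -0.92  1.05  0.4 ]
```

Request:
{"fn": "move_arm", "kwargs": {"targets": [[[-1, -0.87, 0.39, -0.43, 0], [-1, -0.87, 0.39, -0.43, 0], [-1, -0.87, 0.39, -0.43, 0], [-1, -0.87, 0.39, -0.43, 0], [-1, -0.87, 0.39, -0.43, 0]]]}}

```text
time_s: 21.9
eef_pos: [0.6479, 0.2041, 0.42]
tcp_rot: [-0.162, 0.7, 0.625, 0.305]
force: [1.2, 1.4, -0.1]
finger_gap: 0.002
gripper_force: 0.0
```

Request:
{"fn": "move_arm", "kwargs": {"targets": [[[-1, -1, -0.13, -0.4, 0], [-1, -1, -0.13, -0.4, 0], [-1, -1, -0.13, -0.4, 0], [-1, -1, -0.13, -0.4, 0], [-1, -1, -0.13, -0.4, 0]]]}}

```text
time_s: 22.52
eef_pos: [0.5982, 0.0063, 0.3509]
tcp_rot: [-0.162, 0.699, 0.626, 0.306]
force: [0.4, -0.8, -0.2]
finger_gap: 0.008
gripper_force: 0.0
```

```bash
python3 g.py  r,-.015,-.245,.2 r,-.015,-.25,.055; python3 run.py 2|head -4
```

```text
22.525 [-0.676  0.307  1.204  1.615 -0.978  1.587  0.495] p [0.598 0.006 0.351] z [ 0.224  0.609 -0.761] x [0.03  0.776 0.63 ] F [-0.759  0.445 -0.222] [ 0.361 -0.797 -0.24 ]
rail x,y 0.04658910724193157 -0.16165716691749585
r,-.015,-.245,.2 [ 0.53  -0.072  0.2  ] -> [-0.79  -0.383  0.259]
r,-.015,-.25,.055 [ 0.53  -0.077  0.055] -> [-1.266 -0.493  0.795]
[ 0.54 -0.06  0.3 ] p [ 0.54 -0.06  0.3 ] z [ 0.22  0.61 -0.76] q [-0.58  0.29  1.23  1.75 -0.93  1.59  0.68]
[ 0.54 -0.08  0.15] p [ 0.53 -0.08  0.15] z [ 0.22  0.61 -0.76] q [-0.39  0.5   1.08  1.9  -1.1   1.49  0.98]
[ 0.54 -0.08  0.06] p [ 0.53 -0.08  0.06] z [ 0.22  0.61 -0.76] q [-0.29  0.66  0.96  1.95 -1.23  1.42  1.15]
[0.55 0.1  0.06] p [0.55 0.1  0.06] z [ 0.22  0.61 -0.76] q [-0.57  0.47  0.84  2.09 -1.27  1.12  0.93]
```

Request:
{"fn": "move_arm", "kwargs": {"targets": [[[-1, -0.79, -0.38, 0.26, 0], [-1, -0.79, -0.38, 0.26, 0], [-1, -0.79, -0.38, 0.26, 0], [-1, -0.79, -0.38, 0.26, 0], [-1, -0.79, -0.38, 0.26, 0]]]}}

```text
time_s: 23.15
eef_pos: [0.5332, -0.0694, 0.2015]
tcp_rot: [-0.162, 0.697, 0.627, 0.306]
force: [-0.6, -0.0, -0.7]
finger_gap: 0.006
gripper_force: 0.0
```

```bash
python3 g.py  r,-.015,-.245,.1  r,-.015,-.245,.052; python3 - <<'E'
from h import *
import cv2
p,d=optics.grab_frame("side"); cv2.imwrite("pics/side2.png",p[:,:,::-1])
E
```

```text
23.15 [-0.466  0.41   1.146  1.869 -1.028  1.519  0.884] p [ 0.533 -0.069  0.202] z [ 0.223  0.611 -0.76 ] x [0.025 0.776 0.631] F [-0.48  -0.692  0.408] [-0.595 -0.012 -0.722]
rail x,y -0.012404960256325738 -0.2420421323908318
r,-.015,-.245,.1 [ 0.53  -0.072  0.1  ] -> [-0.331 -0.092  0.374]
r,-.015,-.245,.052 [ 0.53  -0.072  0.052] -> [-0.482 -0.129  0.557]
```

View pics/side2.png

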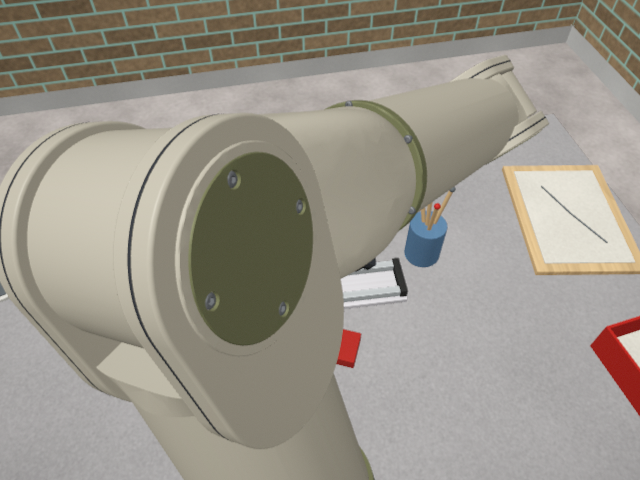

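The side view is now mostly hidden by the elbow; pot (425,240) and red box untouched. Descending behind the plate by the model.

Request:
{"fn": "move_arm", "kwargs": {"targets": [[[-1, -0.24, -0.06, 0.28, 0], [-1, -0.42, -0.11, 0.48, 0], [-1, -0.48, -0.13, 0.55, 0], [-1, -0.48, -0.13, 0.55, 0], [-1, -0.48, -0.13, 0.55, 0]]]}}

```text
time_s: 23.82
eef_pos: [0.5304, -0.0741, 0.0544]
tcp_rot: [-0.161, 0.698, 0.627, 0.307]
force: [0.7, -0.2, 0.5]
finger_gap: 0.007
gripper_force: 0.0
```

```bash
python3 g.py  r,-.015,-.15,.052  r,-.015,-.1,.052 r,-.015,-.075,.052; python3 - <<'E'
from h import *
import cv2
a=[]
for n in("scene","wrist"):
    p,d=optics.grab_frame(n);np.save(f"pics/{n}3.npy",d); a.append(p[:,:,::-1])
cv2.imwrite("pics/c3.png",np.hstack([a[0][100:460,220:520],cv2.resize(a[1],(480,360))]))
E
```

```text
23.825 [-0.283  0.639  0.947  1.963 -1.217  1.405  1.15 ] p [ 0.53  -0.074  0.054] z [ 0.226  0.61  -0.76 ] x [0.025 0.776 0.63 ] F [ 0.174  0.794 -0.331] [ 0.703 -0.195  0.489]
rail x,y -0.014844024600226349 -0.24689518482414272
r,-.015,-.15,.052 [0.538 0.023 0.052] -> [ 0.368 -0.045  0.312]
r,-.015,-.1,.052 [0.541 0.072 0.052] -> [ 0.562 -0.067  0.468]
r,-.015,-.075,.052 [0.543 0.097 0.052] -> [ 0.659 -0.077  0.546]
```

View pics/c3.png

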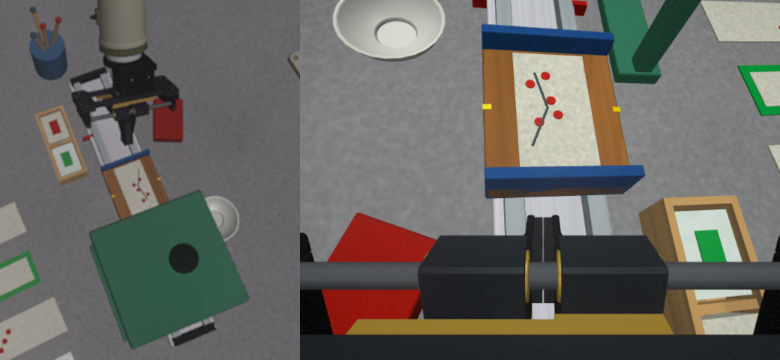

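The crops show the closed fingers at (127,130) just behind the blue plate (125,158), the carrier untouched, and the red box and rack below the wide gripper body.

Request:
{"fn": "move_arm", "kwargs": {"targets": [[[-1, 0.1, -0.01, 0.08, 0], [-1, 0.24, -0.03, 0.2, 0], [-1, 0.38, -0.04, 0.32, 0], [-1, 0.5, -0.06, 0.42, 0], [-1, 0.56, -0.07, 0.47, 0], [-1, 0.56, -0.07, 0.47, 0]]]}}

```text
time_s: 24.68
eef_pos: [0.5399, 0.0728, 0.0504]
tcp_rot: [-0.162, 0.698, 0.627, 0.307]
force: [-0.8, -0.4, 1.1]
finger_gap: 0.008
gripper_force: 0.0
```

```bash
python3 g.py  r,-.015,-.085,.052 r,-.015,-.075,.052  r,-.015,-.07,.052; python3 - <<'E'
from h import *
import cv2
p,d=optics.grab_frame("wrist");np.save("pics/wrist4.npy",d);cv2.imwrite("pics/w4.png",p[:,:,::-1])
E
```

```text
24.675 [-0.499  0.461  0.81   2.095 -1.248  1.131  0.972] p [0.54  0.073 0.05 ] z [ 0.225  0.611 -0.759] x [0.026 0.775 0.631] F [ 0.35  -0.554 -1.271] [-0.816 -0.416  1.098]
rail x,y -0.016590619863066373 -0.09970669302114164
r,-.015,-.085,.052 [0.543 0.087 0.052] -> [0.062 0.003 0.042]
r,-.015,-.075,.052 [0.543 0.097 0.052] -> [ 0.1   -0.002  0.073]
r,-.015,-.07,.052 [0.544 0.102 0.052] -> [ 0.12  -0.004  0.089]
```

View pics/w4.png

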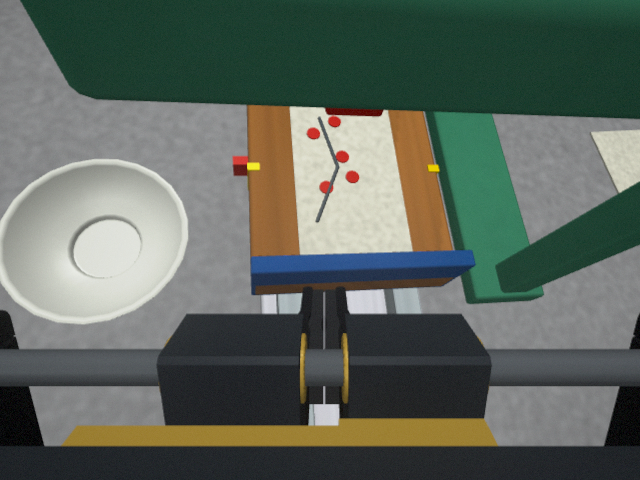

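The wrist view shows the blue plate (360,265) ahead of the fingers, yellow mark at (253,167) and station strip at (240,166); I compute both positions.

```bash
cat > wr.py <<'E'
from h import *
np.set_printoptions(precision=4,suppress=True)
S=np.array([.564,.171]);Y=np.array([.076,.997]);X=np.array([.997,-.076])
def wp(u,v,z,D=None):
    s=telemetry.sense();c=optics.calibration("wrist");f=240/np.tan(np.radians(c["vertical_fov"]/2))
    Rm=rot(s['tcp_rot']);H=c["hand_eye"]
    d=Rm@H[:3,:3]@np.array([(u-c["cx"])/f,-(v-c["cy"])/f,-1]);o=s['eef_pos']+Rm@H[:3,3]
    k=(z-o[2])/d[2] if D is None else D[int(v),int(u)]
    p=o+d*k;return p,(p[:2]-S)@X,(p[:2]-S)@Y
E
python3 - <<'E'
from wr import *
D=np.load("pics/wrist4.npy")
for n,u,v,z in(("yelL",253,167,.05),("yelR",433,168,.05),("strip top",240,161,.015),("strip mid",238,165,.012),("plate outer top L",255,262,.066),("plate outer top R",470,256,.066)):
    print(n,*wp(u,v,z),*wp(u,v,z,D))
E
```

```text
yelL [0.5165 0.1454 0.05  ] -0.045413081648820394 -0.02915041245507995 [0.5164 0.1445 0.0515] -0.045435904788503095 -0.030059228792016057
yelR [0.6116 0.1383 0.05  ] 0.049898491262877855 -0.028961862071048963 [0.611  0.1378 0.0509] 0.049416069017936964 -0.0294996401109107
strip top [0.5115 0.1715 0.015 ] -0.05236375917700948 -0.0034654849642994237 [0.5116 0.1728 0.013 ] -0.052403253398098204 -0.002201074057619782
strip mid [0.5102 0.1707 0.012 ] -0.05363901745820837 -0.004356246123910017 [0.5102 0.1702 0.0128] -0.05361853099093473 -0.004856325684360091
plate outer top L [0.5117 0.0906 0.066 ] -0.046046113295164046 -0.08411187083883122 [0.5117 0.0906 0.0661] -0.046046861357125456 -0.08413109560505115
plate outer top R [0.6072 0.0827 0.066 ] 0.049758008959993584 -0.08475777993839145 [0.6068 0.0825 0.0665] 0.04943443132728218 -0.08493460959934457
```

Request:
{"fn": "move_arm", "kwargs": {"targets": [[[-1, 0.02, 0, 0.017, 0], [-1, 0.04, 0, 0.033, 0], [-1, 0.057, 0, 0.047, 0], [-1, 0.07, 0, 0.057, 0], [-1, 0.074, 0, 0.06, 0], [-1, 0.074, 0, 0.06, 0]]]}}

```text
time_s: 25.48
eef_pos: [0.5425, 0.0908, 0.0495]
tcp_rot: [-0.162, 0.698, 0.626, 0.306]
force: [-2.8, -3.2, -1.6]
finger_gap: 0.002
gripper_force: 1.6
```

```bash
cat > yel.py <<'E'
from wr import *
import cv2,sys
p,d=optics.grab_frame("wrist");i=p.astype(int)
y=((i[...,0]>170)&(i[...,1]>150)&(i[...,2]<90)).astype(np.uint8);y[290:]=0
n,l,st,c=cv2.connectedComponentsWithStats(y)
for k in range(1,n):
    if st[k,4]>15:print('yel',c[k],st[k,4],wp(*c[k],.05)[1:])
r=((i[...,0]>140)&(i[...,1]<60)&(i[...,2]<60)).astype(np.uint8)
n,l,st,c=cv2.connectedComponentsWithStats(r)
for k in range(1,n):
    if st[k,4]>40 and c[k][0]<300:print('red',c[k],st[k],wp(*c[k],.012)[1:])
cv2.imwrite(sys.argv[1],p[:,:,::-1])
E
python3 g.py; python3 yel.py pics/w5.png
```

```text
25.475 [-0.511  0.444  0.775  2.101 -1.25   1.092  0.942] p [0.543 0.091 0.05 ] z [ 0.225  0.61  -0.76 ] x [0.028 0.776 0.631] F [-3.6   -2.461 -1.375] [-2.808 -3.229 -1.612]
rail x,y -0.015325152220809999 -0.08162742407501059
```

Request:
{"fn": "move_arm", "kwargs": {"targets": [[[-1, 0.006, 0, 0.005, 0], [-1, 0.012, 0, 0.01, 0], [-1, 0.012, 0, 0.01, 0], [-1, 0.012, 0, 0.01, 0]]]}}

```text
time_s: 26.02
eef_pos: [0.5437, 0.0944, 0.0501]
tcp_rot: [-0.162, 0.698, 0.626, 0.307]
force: [0.4, -0.8, 0.2]
finger_gap: 0.003
gripper_force: 0.0
```

```bash
python3 g.py; python3 yel.py pics/w6.png
```

```text
26.025 [-0.513  0.441  0.769  2.1   -1.251  1.086  0.937] p [0.544 0.094 0.05 ] z [ 0.225  0.61  -0.759] x [0.027 0.775 0.631] F [-0.426  0.52  -0.565] [ 0.367 -0.76   0.242]
rail x,y -0.014447043053006215 -0.0779286199161263
```

View pics/w6.png

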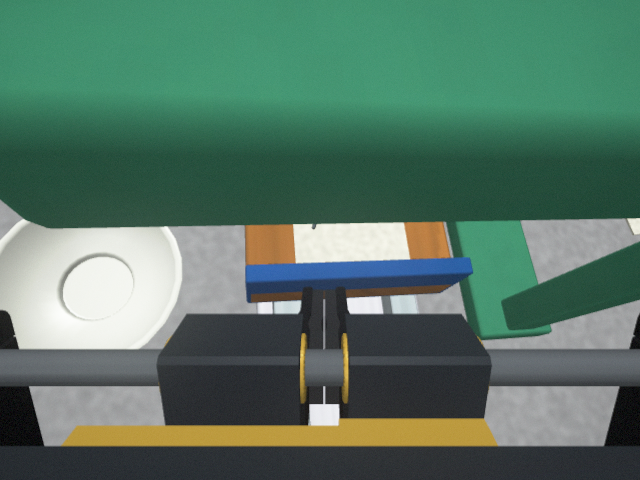

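The view shows the carrier's plate (360,272) still close ahead of the fingers, with force dropped to ~0; measuring the plate by depth.

```bash
python3 - <<'E'
from wr import *
p,d=optics.grab_frame("wrist")
for u in(270,400,440):
    L=[(v,)+wp(u,v,0,d) for v in range(225,310,3)]
    print(u,[(v,round(q[2]*1e3),round(y*1e3,1)) for v,q,x,y in L])
E
```

```text
270 [(225, 51, np.float64(-38.2)), (228, 50, np.float64(-39.5)), (231, 51, np.float64(-41.4)), (234, 50, np.float64(-42.6)), (237, 50, np.float64(-44.2)), (240, 49, np.float64(-45.2)), (243, 51, np.float64(-47.3)), (246, 50, np.float64(-48.3)), (249, 51, np.float64(-50.3)), (252, 50, np.float64(-51.3)), (255, 51, np.float64(-53.3)), (258, 50, np.float64(-54.4)), (261, 52, np.float64(-56.3)), (264, 67, np.float64(-62.8)), (267, 68, np.float64(-64.3)), (270, 66, np.float64(-65.0)), (273, 66, np.float64(-66.2)), (276, 66, np.float64(-67.7)), (279, 66, np.float64(-68.8)), (282, 65, np.float64(-69.9)), (285, 60, np.float64(-69.8)), (288, 56, np.float64(-69.9)), (291, 50, np.float64(-69.7)), (294, 46, np.float64(-69.9)), (297, 40, np.float64(-69.9)), (300, 33, np.float64(-69.7)), (303, 13, np.float64(-66.5)), (306, 12, np.float64(-68.0)), (309, 11, np.float64(-69.4))]
400 [(225, 52, np.float64(-40.2)), (228, 52, np.float64(-41.5)), (231, 52, np.float64(-43.1)), (234, 51, np.float64(-44.5)), (237, 51, np.float64(-46.2)), (240, 51, np.float64(-47.7)), (243, 52, np.float64(-49.5)), (246, 53, 
[... 822 characters left out ...]
t64(-47.8)), (243, 50, np.float64(-49.2)), (246, 50, np.float64(-51.1)), (249, 50, np.float64(-52.4)), (252, 50, np.float64(-53.9)), (255, 50, np.float64(-55.6)), (258, 67, np.float64(-62.7)), (261, 66, np.float64(-64.0)), (264, 66, np.float64(-65.2)), (267, 67, np.float64(-67.0)), (270, 67, np.float64(-68.4)), (273, 67, np.float64(-69.5)), (276, 63, np.float64(-69.8)), (279, 58, np.float64(-69.8)), (282, 52, np.float64(-69.6)), (285, 47, np.float64(-69.9)), (288, 41, np.float64(-70.0)), (291, 35, np.float64(-69.9)), (294, 0, np.float64(-63.6)), (297, 1, np.float64(-65.5)), (300, -1, np.float64(-67.0)), (303, 0, np.float64(-69.0)), (306, 0, np.float64(-70.8)), (309, 226, np.float64(-115.6))]
```

Request:
{"fn": "move_arm", "kwargs": {"targets": [[[-1, 0.006, 0, 0.005, 0], [-1, 0.012, 0, 0.01, 0], [-1, 0.012, 0, 0.01, 0]]]}}

```text
time_s: 26.5
eef_pos: [0.5438, 0.0973, 0.0498]
tcp_rot: [-0.162, 0.698, 0.626, 0.306]
force: [0.1, -0.4, 0.6]
finger_gap: 0.006
gripper_force: 0.0
```

```bash
cat > face.py <<'E'
from wr import *
p,d=optics.grab_frame("wrist")
for u in(270,400):
    L=[wp(u,v,0,d) for v in range(225,310)]
    f=[y for q,x,y in L if .04<q[2]<.062 and y<-.03]
    print(u,'face/deck y mm',np.round(1e3*np.percentile([y for q,x,y in L if .035<q[2]<.047] or [0],[10,50,90]),1),
      'top',np.round(1e3*np.array([y for q,x,y in L if .063<q[2]<.069]),1)[[0,-1]])
E
python3 g.py;python3 face.py
```

```text
26.5 [-0.514  0.438  0.762  2.101 -1.251  1.079  0.932] p [0.544 0.097 0.05 ] z [ 0.225  0.61  -0.76 ] x [0.028 0.775 0.631] F [ 0.06   0.279 -0.664] [ 0.124 -0.404  0.586]
rail x,y -0.014501704748624968 -0.07503850009418474
270 face/deck y mm [-60.5 -60.4 -60.3] top [-53.1 -60.4]
400 face/deck y mm [-60.6 -60.4 -60.2] top [-52.9 -60.4]
```

Request:
{"fn": "move_arm", "kwargs": {"targets": [[[-1, 0, 0, -0.3, 0], [-1, 0, 0, -0.6, 0], [-1, 0, 0, -0.9, 0], [-1, 0, 0, -0.9, 0]]]}}

```text
time_s: 27.05
eef_pos: [0.5046, -0.0165, 0.19]
tcp_rot: [-0.159, 0.699, 0.625, 0.309]
force: [0.7, 0.5, -0.7]
finger_gap: 0.007
gripper_force: 0.0
```

```bash
python3 g.py r,-.01,-.15,.31 r,0,.006,.29 r,0,.006,.25; python3 face.py; python3 - <<'E'
from sim import *
from bench import telemetry
path(telemetry.sense()['qpos'],[(.54,.02,.31),(.564,.177,.29),(.564,.177,.22)])
E
```

```text
27.05 [-0.486  0.164  0.972  2.011 -0.884  1.294  0.746] p [ 0.505 -0.017  0.19 ] z [ 0.233  0.609 -0.759] x [0.028 0.775 0.631] F [-0.046  0.453  0.967] [ 0.664  0.476 -0.689]
rail x,y -0.04501498684419811 -0.19145707360366918
r,-.01,-.15,.31 [0.543 0.022 0.31 ] -> [ 0.534  0.251 -0.293]
r,0,.006,.29 [0.564 0.177 0.29 ] -> [1.074 0.21  0.279]
r,0,.006,.25 [0.564 0.177 0.25 ] -> [0.948 0.177 0.431]
[0.54 0.02 0.31] p [0.54 0.02 0.31] z [ 0.23  0.61 -0.76] q [-0.59  0.03  0.94  1.82 -0.75  1.36  0.42]
[0.56 0.18 0.29] p [0.56 0.18 0.29] z [ 0.23  0.61 -0.76] q [-0.77  0.01  0.77  1.88 -0.76  1.1   0.19]
[0.56 0.18 0.22] p [0.56 0.18 0.22] z [ 0.23  0.61 -0.76] q [-0.74  0.1   0.77  1.97 -0.89  1.03  0.36]Traceback (most recent call last):
  File "face.py", line 7, in <module>
    'top',np.round(1e3*np.array([y for q,x,y in L if .063<q[2]<.069]),1)[[0,-1]])
          ~~~~~~~~~~~~~~~~~~~~~~~~~~~~~~~~~~~~~~~~~~~~~~~~~~~~~~~~~~~~~~^^^^^^^^
IndexError: index 0 is out of bounds for axis 0 with size 0
```

Request:
{"fn": "move_arm", "kwargs": {"targets": [[[-1, 0.53, 0.25, -0.29, 0], [-1, 0.53, 0.25, -0.29, 0], [-1, 0.53, 0.25, -0.29, 0], [-1, 0.53, 0.25, -0.29, 0]]]}}

```text
time_s: 27.6
eef_pos: [0.5415, 0.0269, 0.304]
tcp_rot: [-0.163, 0.698, 0.627, 0.306]
force: [-1.2, 0.4, 0.3]
finger_gap: 0.009
gripper_force: 0.0
```

Request:
{"fn": "move_arm", "kwargs": {"targets": [[[-1, 0.54, -0.04, 0.57, 0], [-1, 0.54, -0.04, 0.57, 0], [-1, 0.54, -0.04, 0.57, 0], [-1, 0.54, -0.04, 0.57, 0], [-1, 0.54, -0.04, 0.57, 0]]]}}

```text
time_s: 28.22
eef_pos: [0.5624, 0.1792, 0.2839]
tcp_rot: [-0.162, 0.699, 0.626, 0.305]
force: [0.1, -0.9, 0.5]
finger_gap: 0.008
gripper_force: 0.0
```

```bash
python3 g.py r,0,.006,.248 r,0,.006,.242 r,0,.006,.22; python3 - <<'E'
from wr import *
import cv2
a=[]
for n in("wrist","scene"):
    p,d=optics.grab_frame(n);np.save(f"pics/{n}7.npy",d);a.append(p[:,:,::-1])
cv2.imwrite("pics/c7.png",np.hstack([cv2.resize(a[0],(480,360)),a[1][100:460,220:520]]))
E
```

```text
28.225 [-0.796  0.01   0.791  1.886 -0.759  1.099  0.191] p [0.562 0.179 0.284] z [ 0.224  0.609 -0.761] x [0.03  0.776 0.63 ] F [-0.37   0.325 -0.901] [ 0.103 -0.889  0.503]
rail x,y -0.002199634007595662 0.008026973738584544
r,0,.006,.248 [0.564 0.177 0.248] -> [-0.121 -0.016  0.132]
r,0,.006,.242 [0.564 0.177 0.242] -> [-0.14  -0.021  0.155]
r,0,.006,.22 [0.564 0.177 0.22 ] -> [-0.209 -0.038  0.239]
```

View pics/c7.png

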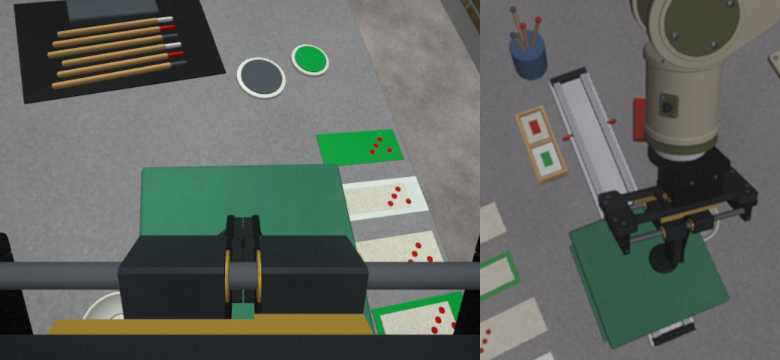

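The wrist view shows the head below and the scene view shows the fingertips right over the black knob (662,258). Pressing straight down, stepwise.

Request:
{"fn": "move_arm", "kwargs": {"targets": [[[-1, -0.06, -0.01, 0.06, 0], [-1, -0.12, -0.02, 0.13, 0], [-1, -0.15, -0.02, 0.16, 0], [-1, -0.17, -0.03, 0.185, 0], [-1, -0.185, -0.03, 0.21, 0], [-1, -0.2, -0.035, 0.228, 0], [-1, -0.2, -0.035, 0.228, 0]]]}}

```text
time_s: 29.2
eef_pos: [0.5657, 0.178, 0.2249]
tcp_rot: [-0.161, 0.699, 0.626, 0.307]
force: [-0.2, -3.3, 6.0]
finger_gap: 0.012
gripper_force: 2.7
```

```bash
python3 g.py r,0,.006,.218
```

```text
29.2 [-0.771  0.099  0.803  1.955 -0.881  1.047  0.347] p [0.566 0.178 0.225] z [ 0.226  0.61  -0.76 ] x [0.028 0.775 0.631] F [ 1.221  1.267 -6.629] [-0.232 -3.303  6.007]
rail x,y 0.0011586201118847545 0.007087283458067109
r,0,.006,.218 [0.564 0.177 0.218] -> [-0.026 -0.011  0.022]
```

Request:
{"fn": "move_arm", "kwargs": {"targets": [[[-1, -0.01, 0, 0.012, 0], [-1, -0.019, 0, 0.023, 0], [-1, -0.019, 0, 0.023, 0], [-1, -0.019, 0, 0.023, 0]]]}}

```text
time_s: 29.7
eef_pos: [0.5666, 0.1782, 0.2219]
tcp_rot: [-0.163, 0.698, 0.626, 0.308]
force: [-13.2, -9.6, 24.3]
finger_gap: 0.005
gripper_force: 12.4
```

The knob is on its stop (24 N against a 7 N spring). Lifting off.

Request:
{"fn": "move_arm", "kwargs": {"targets": [[[-1, 0.05, 0, -0.06, 0], [-1, 0.12, 0, -0.15, 0], [-1, 0.3, 0, -0.35, 0], [-1, 0.4, 0, -0.6, 0], [-1, 0.4, 0, -0.9, 0], [-1, 0.4, 0, -0.9, 0]]]}}

```text
time_s: 30.45
eef_pos: [0.5289, 0.1275, 0.4102]
tcp_rot: [-0.16, 0.698, 0.625, 0.31]
force: [0.4, 0.4, -0.3]
finger_gap: 0.007
gripper_force: 0.0
```

```bash
python3 g.py w,.38,.1,.5
```

```text
30.45 [-0.793 -0.186  0.785  1.743 -0.551  1.293 -0.019] p [0.529 0.127 0.41 ] z [ 0.232  0.611 -0.757] x [0.027 0.774 0.633] F [0.079 0.288 0.577] [ 0.416  0.365 -0.34 ]
rail x,y -0.031647036475592465 -0.0460425102519188
w,.38,.1,.5 [0.38 0.1  0.5 ] -> [ 0.158 -0.628 -0.597]
```

Request:
{"fn": "move_arm", "kwargs": {"targets": [[[-1, -0.6, 0, -0.63, 0], [-1, -0.6, 0, -0.63, 0], [-1, -0.6, 0, -0.63, 0], [-1, -0.6, 0, -0.63, 0]]]}}

```text
time_s: 30.95
eef_pos: [0.4961, -0.0428, 0.4255]
tcp_rot: [-0.161, 0.7, 0.624, 0.306]
force: [1.2, 0.1, -0.2]
finger_gap: 0.008
gripper_force: 0.0
```

```bash
python3 - <<'E'
from wr import *
import cv2
p,d=optics.grab_frame("wrist");c=optics.calibration("wrist");f=240/np.tan(np.radians(c["vertical_fov"]/2))
s=telemetry.sense();H=c["hand_eye"];v,u=np.mgrid[:480,:640]
q=np.stack([(u-c["cx"])/f*d,-(v-c["cy"])/f*d,-d],-1)@H[:3,:3].T+H[:3,3]
w=q@rot(s['tcp_rot']).T+s['eef_pos'];rx=(w[...,:2]-S)@X;ry=(w[...,:2]-S)@Y
m=(d>0)&(abs(rx)<.045)&(abs(w[...,2]-.048)<.012)&(ry<0)&(ry>-.15)
print('face',m.sum(),np.percentile(ry[m],[2,10,50])*1e3 if m.any() else 0)
a=p[:,:,::-1].copy()
n=(d>0)&(np.hypot(rx,ry)<.018)&(w[...,2]>.2);print('knob z',n.sum(),np.median(w[...,2][n]) if n.any() else 0,s['eef_pos'],s['time_s'])
p2,_=optics.grab_frame("scene");cv2.imwrite("pics/c8.png",np.hstack([cv2.resize(a,(400,300)),cv2.resize(p2[:,:,::-1],(400,300))]))
E
```

```text
face 401 [-57.6954 -57.3923 -56.9153]
knob z 771 0.2378785094609877 [ 0.4962 -0.0401  0.4251] 31.0
```

View pics/c8.png

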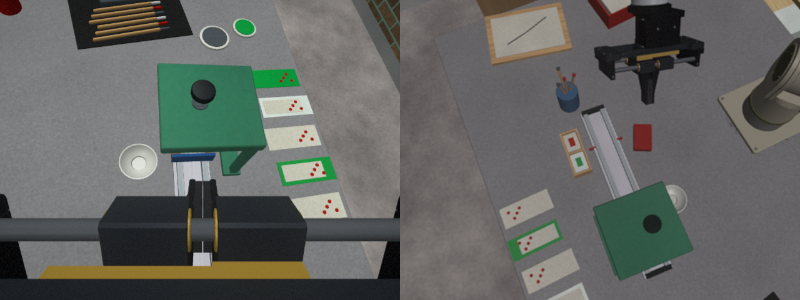

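The views show the knob risen, at 238 mm. The carrier sits at the station under the press (plate near (192,156)), and the dish, red box and pot are where they were. The robot is clear of everything.

```bash
python3 -c "
from bench import ticket
print(ticket.close_job())"
```

```text
the job is handed in; nothing more can be done
None
```

The carrier clicked into the detent under the green press, the knob was then pressed down to its stop and rose back to 238 mm, the dish, red box and brush pot looked unmoved in the last picture, and the job was handed in at about 31 s.

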